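# Fit and clamp the brass capping strips on a wagon body

### The job

Pick every brass U-shaped capping strip (there are three or four) out of the cluttered parts box and seat each one fully home over the top edge of the wagon's long sides, centred above a black strapping iron, one strip to an iron. Hold each strip down for the glue to set with a spring clamp from the wooden rail, clipped squarely over the strip's middle and let go. Leave the other parts in the box, and do not disturb the glue bottle or the screwdriver.

Things in the scene. Friction and masses are not known exactly. Their poses are not given: they have to be found in the camera images.
- wagon: model wagon body, red-brown planked, 300 mm (its x) x 150 mm (its y), fixed; origin under its centre on the bench. The long sides are upright boards 9 mm thick, centred at y = +-70.5 mm; their top edge is 70 mm above the bench, bevelled to 6 mm wide over the top 4 mm. Open down to its floor, 20 mm above the bench; end boards also 70 mm high
- partsbox: grey open parts box, 300 mm (its x) x 280 mm (its y) outside, 45 mm high, walls and floor 5 mm thick; fixed; origin under its centre on the bench. Holds the capping strips mixed with other wagon parts
- rail: pale wooden clamp rail: an upright board 300 mm long (its x), 18 mm thick (its y), top edge 70 mm above the bench, on a 90 mm wide foot; fixed; origin under its centre. The spring clamps are parked on it, jaws down, handles up
- seat_a (a point): capping place on the wagon's +y side, -x half: the point on the centre line of the board's top edge (70 mm above the bench) above one of the four black strapping irons; axes as the wagon's, x along the edge, z up
- seat_b (a point): capping place on the wagon's +y side, +x half: the point on the centre line of the board's top edge (70 mm above the bench) above one of the four black strapping irons; axes as the wagon's, x along the edge, z up
- seat_c (a point): capping place on the wagon's -y side, -x half: the point on the centre line of the board's top edge (70 mm above the bench) above one of the four black strapping irons; axes as the wagon's, x along the edge, z up
- seat_d (a point): capping place on the wagon's -y side, +x half: the point on the centre line of the board's top edge (70 mm above the bench) above one of the four black strapping irons; axes as the wagon's, x along the edge, z up
- strip1: brass capping strip, inverted U channel 100 mm long (its x), 18 mm wide (its y), 22.5 mm high, 165 g; slot underneath 11.5 mm wide, 18 mm deep, full length. Origin at the centre of its underside (foot of the legs), z up. Fully home its origin is 18 mm below the board's top edge, its top 4.5 mm above. Starts in the parts box, slot down. Either way round will do. May be absent
- strip2: brass capping strip, inverted U channel 100 mm long (its x), 18 mm wide (its y), 22.5 mm high, 165 g; slot underneath 11.5 mm wide, 18 mm deep, full length. Origin at the centre of its underside (foot of the legs), z up. Fully home its origin is 18 mm below the board's top edge, its top 4.5 mm above. Starts in the parts box, slot down. Either way round will do. May be absent
- strip3: brass capping strip, inverted U channel 100 mm long (its x), 18 mm wide (its y), 22.5 mm high, 165 g; slot underneath 11.5 mm wide, 18 mm deep, full length. Origin at the centre of its underside (foot of the legs), z up. Fully home its origin is 18 mm below the board's top edge, its top 4.5 mm above. Starts in the parts box, slot down. Either way round will do. May be absent
- strip4: brass capping strip, inverted U channel 100 mm long (its x), 18 mm wide (its y), 22.5 mm high, 165 g; slot underneath 11.5 mm wide, 18 mm deep, full length. Origin at the centre of its underside (foot of the legs), z up. Fully home its origin is 18 mm below the board's top edge, its top 4.5 mm above. Starts in the parts box, slot down. Either way round will do. May be absent
- clamp1: orange sprung clamp like a big clothes-peg, 65 g, 20 mm wide (its x, along the pin). Origin on the pivot pin, axes fixed to its +y arm, z up to the handles. Handles end in round bars along x, 50 mm above the pivot, 60 mm over their outsides at rest; pinched along y to 35 mm (11 N) the jaws gape 40 mm. Pads centred 45 mm below the pivot. On rail or strip the pivot is 35 mm above its top
- clamp2: orange sprung clamp like a big clothes-peg, 65 g, 20 mm wide (its x, along the pin). Origin on the pivot pin, axes fixed to its +y arm, z up to the handles. Handles end in round bars along x, 50 mm above the pivot, 60 mm over their outsides at rest; pinched along y to 35 mm (11 N) the jaws gape 40 mm. Pads centred 45 mm below the pivot. On rail or strip the pivot is 35 mm above its top
- clamp3: orange sprung clamp like a big clothes-peg, 65 g, 20 mm wide (its x, along the pin). Origin on the pivot pin, axes fixed to its +y arm, z up to the handles. Handles end in round bars along x, 50 mm above the pivot, 60 mm over their outsides at rest; pinched along y to 35 mm (11 N) the jaws gape 40 mm. Pads centred 45 mm below the pivot. On rail or strip the pivot is 35 mm above its top
- clamp4: orange sprung clamp like a big clothes-peg, 65 g, 20 mm wide (its x, along the pin). Origin on the pivot pin, axes fixed to its +y arm, z up to the handles. Handles end in round bars along x, 50 mm above the pivot, 60 mm over their outsides at rest; pinched along y to 35 mm (11 N) the jaws gape 40 mm. Pads centred 45 mm below the pivot. On rail or strip the pivot is 35 mm above its top
- clamp5: orange sprung clamp like a big clothes-peg, 65 g, 20 mm wide (its x, along the pin). Origin on the pivot pin, axes fixed to its +y arm, z up to the handles. Handles end in round bars along x, 50 mm above the pivot, 60 mm over their outsides at rest; pinched along y to 35 mm (11 N) the jaws gape 40 mm. Pads centred 45 mm below the pivot. On rail or strip the pivot is 35 mm above its top
- wheelset1: steel wheelset: 64 mm axle (its y) with two dark 36 mm wheels, lying on its wheels; other stock, stays in the parts box. Origin under its centre
- wheelset2: steel wheelset: 64 mm axle (its y) with two dark 36 mm wheels, lying on its wheels; other stock, stays in the parts box. Origin under its centre
- buffer1: grey buffer, 54 mm long (its x), with a 26 mm square base plate and a 25 mm round head; other stock, stays in the parts box. Origin under its centre
- buffer2: grey buffer, 54 mm long (its x), with a 26 mm square base plate and a 25 mm round head; other stock, stays in the parts box. Origin under its centre
- flatbar: plain flat brass bar 100 x 16 x 6 mm, no slot: not a capping strip; other stock, stays in the parts box. Origin under its centre
- drawhook: dark steel draw hook 74 mm long, 22 mm wide, 8 mm thick; other stock, stays in the parts box. Origin under its centre
- glue: yellow glue bottle, 40 mm diameter, 90 mm tall, red cap, standing; bystander. Origin under its centre
- screwdriver: screwdriver 180 mm long, lying along its x; bystander
Mind the look-alikes: they are no part of the job. Leave any turquoise look-alike of the strip4 alone.

How it is judged:
By the outcome, as a careful person would: the job done as asked, in the order asked, and still so for the second after the job is handed in, with the robot touching nothing.
Of strip1, strip2, strip3, strip4 only 3 to 4 are there at a start; the rules pass over those that are not, and their reading is None.
At some moment in a run one of strip1, strip2, strip3, strip4 may be knocked a few centimetres aside while the robot is not near it.
It also fails if it takes over 210 s, if anything falls off the work surface, if the arm or the gripper's body presses on something with over 40 N, if the wrist force passes 120 N, or if a joint passes its speed limit or range.

### The arm

A 6-joint arm with a two-finger parallel gripper is mounted at the origin on the work surface. World frame = base frame: x ahead of the robot, y to its left, z up, the work surface at z = 0. Lengths are in m, angles in rad, forces in N, time in s.
With the tool pointing down it reaches from about 0.3 to 0.75 m from the base axis. Payload 8.5 kg.
Tool frame: the origin (TCP) lies midway between the tips of the shut fingers; the grasp point (between the pads) lies 19 mm behind it (arm.hold_point_z is the distance from the TCP to the grasp point, in m); z points along the fingers, y is the line along which they close (so a half turn about z gives the same grasp; the last joint's range is limited). The gripper opens to 88 mm and grips with 3 to 60 N. Pads are 18 mm wide; open, the fingers measure 123 mm over their backs; the gripper's body (75 mm by 187 mm) begins 45 mm behind the grasp point.
Start: joints at [-1.53, 0.381, 1.297, -0, 1.464, -0.215], TCP at [0.139, -0.532, 0.239] pointing down, gripper open.
Joint ranges: [-3.11, 3.11], [-0.89, 2.33], [0.22, 2.48], [-1.42, 4.56], [0.17, 2.85], [-2.88, 2.88]. Speed limits (rad/s): [2.39, 2.39, 3.14, 3.14, 3.14, 3.14].

### API

Orientations are given as a unit quaternion [x, y, z, w].
In Python, from rig import arm gives the robot as it stands.
- The arm moves only by the tool carry_out, never from a script. Its arguments are lists of equal length, an entry for each row: "slide": the shift along the world's x, y, z in units of 3 cm (1.0 is 3 cm), a list of three; "twist": the turn, a rotation vector about the world's x, y, z in units of 0.12 rad (1.0 is 0.12 rad), a list of three. In form: {"slide": [[x, y, z], ...], "twist": [[rx, ry, rz], ...]}. A call has 1 to 10 rows; each row shifts and turns the commanded pose from where the row before left it; what a row does not reach is not made up. A row lasts 1/8 s, in which the tool goes at most 62.5 mm and 10.7 degrees, less where a joint would pass 70% of its speed; a pose out of reach is approached as far as the arm can. A call with a number of a shift or a turn outside -1 to 1 is refused whole. A call with a gripper value outside its range is refused whole. "grip" is the opening, from 0 (shut) to 1 (fully open), set as the call begins (left out, the last holds). The fingers move at their own pace and stop on an object; the grip force is fixed at half the most. Time passes only in rows, so rows that do not move let the fingers close. It gives the time, the measured TCP pose, the force, the opening and the grip force at its end, in the units of the state.
- arm.get_obs(): the state, without advancing time (a new reading comes with each control period).
- arm.get_image(name): name is "scene" or "top"; returns (picture, depth): 400x640x3 uint8, red, green, blue; 400x640 float32, m along the optical axis (not along the pixel's ray), 0 where there is no reading.
- arm.camera_model(name): a dict with "camera_matrix" (3x3 intrinsics, pixels), "position" and "rotation" of the camera in the world. Camera axes: x right, y up, looking along -z (the intrinsics and any distortion apply to the point x, -y, -z); pixel columns grow to the right and rows downward; lengths in m; the calibration is good to about 2 mm. A picture is of the moment at which its call begins. camera_model takes no time and is no camera call.
- arm.close_job(): hands the job in; it is judged then, once.
The state is a dict: "t": time; "joints": joint angles; "joint_velocities": joint speeds; "tau": joint torques, N m; "tool_pos": TCP position; "ee_rot": TCP orientation; "wrist_force": force on the tool from outside, world axes, zero at the start; "wrist_torque": the same for the moment, N m; "gripper_width": opening from 0.0 (shut) to 1.0 (fully open); "gripper_force": force on a finger pad.
Only numpy, scipy, OpenCV 4.12 (cv2) and the standard library are available. Lean on these libraries where they do the work, as an engineer would, in place of code of your own. Each camera call takes 0.05 s, during which the arm holds its last target. There are 200 camera calls.

## Working session

There is one attempt and no reset: what is moved stays moved. The work goes in short steps, Python scripts to look and compute and a tool call to move; the robot and the scene stay as the last step left them, time stands still between calls to the robot, and variables do not carry over. Pictures are saved under pics/ and viewed, at most 14 in all, crops included, and the job is handed in when it is done.

Besides the shell and the picture viewer there is one more tool, called after ">>>" as name(argument=value, ...) on one line, values as JSON. carry_out: Moves the arm, as the interface text tells. Shifts and turns lie within -1 to 1; 1 stands for 3 cm of shift or 0.12 rad of turn. Its arguments: {"type":"object","properties":{"slide":{"type":"array"},"twist":{"type":"array"},"grip":{"type":"number"}},"required":["slide","twist"]}

```bash
ls; mkdir -p pics; cat > h.py <<'E'
import numpy as np, cv2
from rig import arm
def snap(name,tag):
    im,d=arm.get_image(name); np.savez(f'pics/{tag}.npz',im=im,d=d); cv2.imwrite(f'pics/{tag}.png',im[:,:,::-1]); return im,d
def cloud(name,d):
    m=arm.camera_model(name);K=np.array(m['camera_matrix']);R=np.array(m['rotation']);p=np.array(m['position'])
    v,u=np.mgrid[0:d.shape[0],0:d.shape[1]]
    P=np.stack([(u-K[0,2])/K[0,0]*d,-(v-K[1,2])/K[1,1]*d,-d],-1)
    return P@R.T+p
E
python3 - <<'E'
from h import *
for n in ('scene','top'):
    m=arm.camera_model(n); print(n,m)
    im,d=snap(n,n+'0'); P=cloud(n,d); print((d==0).mean())
print(arm.get_obs())
E
```

```text
pics
scene {'camera_matrix': array([[405.26616129,   0.        , 317.08745031],
       [  0.        , 405.26616129, 204.25868483],
       [  0.        ,   0.        ,   1.        ]]), 'position': array([1.16338443, 0.2624593 , 0.87469045]), 'rotation': array([0.19092101, 0.2771658 , 0.78182026, 0.524867  ])}Traceback (most recent call last):
  File "<stdin>", line 4, in <module>
  File "h.py", line 9, in cloud
    return P@R.T+p
           ~^~~~
ValueError: matmul: Input operand 1 has a mismatch in its core dimension 0, with gufunc signature (n?,k),(k,m?)->(n?,m?) (size 4 is different from 3)
```

```bash
sed -i "s/R=np.array(m\['rotation'\])/R=Rot.from_quat(m['rotation']).as_matrix()/; 1a from scipy.spatial.transform import Rotation as Rot" h.py
python3 - <<'E'
from h import *
for n in ('scene','top'):
    m=arm.camera_model(n); print(n,m)
    im,d=snap(n,n+'0'); P=cloud(n,d); print((d==0).mean(), np.percentile(P[d>0][:,2],[1,5,25,50,75,95,99]))
print(arm.get_obs())
E
```

```text
scene {'camera_matrix': array([[405.26616129,   0.        , 317.08745031],
       [  0.        , 405.26616129, 204.25868483],
       [  0.        ,   0.        ,   1.        ]]), 'position': array([1.16338443, 0.2624593 , 0.87469045]), 'rotation': array([0.19092101, 0.2771658 , 0.78182026, 0.524867  ])}
0.003859375 [-0.75274068 -0.74452388 -0.00115463  0.00125403  0.00457605  0.1511348
  0.30664477]
top {'camera_matrix': array([[490.52788515,   0.        , 321.72575617],
       [  0.        , 490.52788515, 197.05086448],
       [  0.        ,   0.        ,   1.        ]]), 'position': array([ 0.38607278, -0.00319076,  1.42688621]), 'rotation': array([-0.04657361,  0.03338305,  0.70628948, -0.7056002 ])}
0.0041953125 [-7.59933902e-01 -7.52995361e-01 -3.32227148e-03  7.42106055e-04
  5.40498305e-03  5.14966611e-01  6.80514662e-01]
{'t': 0.15, 'joints': array([-1.53032847e+00,  3.81026489e-01,  1.29802333e+00, -4.43745655e-06,
        1.46358323e+00, -2.15295401e-01]), 'joint_velocities': array([-0.00119456, -0.00222514, -0.00506684,  0.00022993,  0.00155141,
       -0.00116098]), 'tau': array([ 2.35574502e-03, -4.38081229e+01, -2.24616838e+01,  7.13390345e-02,
        3.43211414e-02, -8.27238796e-05]), 'tool_pos': array([ 0.1391317 , -0.53189793,  0.23830888]), 'ee_rot': array([ 9.91834117e-01,  1.27533578e-01,  4.32172873e-05, -5.18406087e-04]), 'wrist_force': array([ 0.39898508,  0.28121089, -0.39252357]), 'wrist_torque': array([-0.01536256,  0.01160426,  0.05668413]), 'gripper_force': 0.0, 'gripper_width': 1.0004421333727003}
```

View pics/top0.png

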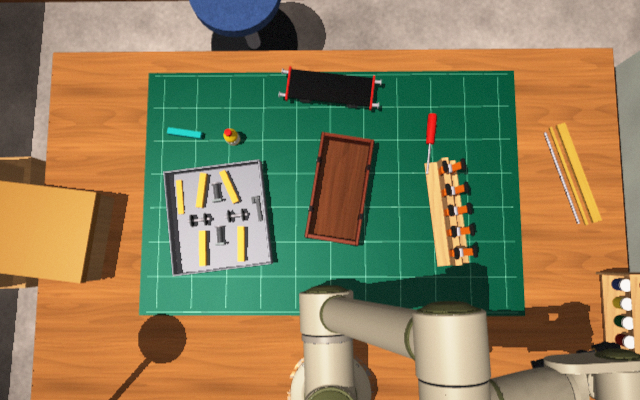

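View pics/scene0.png

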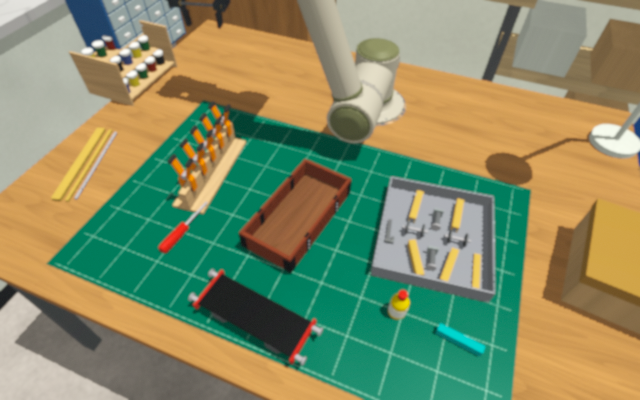

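```bash
python3 - <<'E'
from h import *
z=np.load('pics/top0.npz');im=z['im'];P=cloud('top',z['d'])
a=cv2.resize(im[150:285,155:285],None,fx=4,fy=4,interpolation=cv2.INTER_CUBIC)
cv2.imwrite('pics/c1.png',a[:,:,::-1])
hsv=cv2.cvtColor(im,cv2.COLOR_RGB2HSV)
m=((hsv[...,0]>18)&(hsv[...,0]<32)&(hsv[...,1]>120)&(hsv[...,2]>100)).astype(np.uint8)
m[:,:160]=0;m[:,280:]=0;m[:155]=0;m[280:]=0
n,l,s,c=cv2.connectedComponentsWithStats(m)
zs=np.load('pics/scene0.npz');Ps=cloud('scene',zs['d']);ds=zs['d']
for i in range(1,n):
    if s[i,4]<30: continue
    Q=P[l==i]; zt=np.median(Q[:,2])
    r=cv2.minAreaRect(np.argwhere(l==i)[:,::-1].astype(np.float32))
    ctr=np.median(Q,0); 
    near=(np.hypot(Ps[...,0]-ctr[0],Ps[...,1]-ctr[1])<.01)
    print(c[i],s[i,4],np.round(ctr,4),'rect',r,'scene z',np.round(np.percentile(Ps[near][:,2],[10,50,90]),4))
E
```

```text
[228.6507177  186.16267943] 209 [0.5778 0.2913 0.0275] rect ((228.67526245117188, 186.1443328857422), (33.3033561706543, 6.193611145019531), 66.03751373291016) scene z [0.0083 0.0271 0.0302]
[200.69158879 189.79439252] 214 [0.5665 0.373  0.0274] rect ((200.8755645751953, 189.6833953857422), (6.542103290557861, 33.63566207885742), 7.594643592834473) scene z [0.0184 0.0278 0.0293]
[179.58152174 196.67934783] 184 [0.5487 0.4391 0.0108] rect ((179.5482635498047, 196.57931518554688), (33.13514709472656, 5.481002330780029), 85.2363510131836) scene z [0.0076 0.0113 0.0131]
[240.64788732 243.64788732] 213 [0.4109 0.2539 0.0275] rect ((241.0, 243.5), (33.0, 6.0), 90.0) scene z [0.0058 0.0276 0.0306]
[202.125      247.37946429] 224 [0.4011 0.3637 0.0274] rect ((202.5, 247.5), (33.0, 7.0), 90.0) scene z [0.0112 0.0277 0.0301]
```

View pics/c1.png

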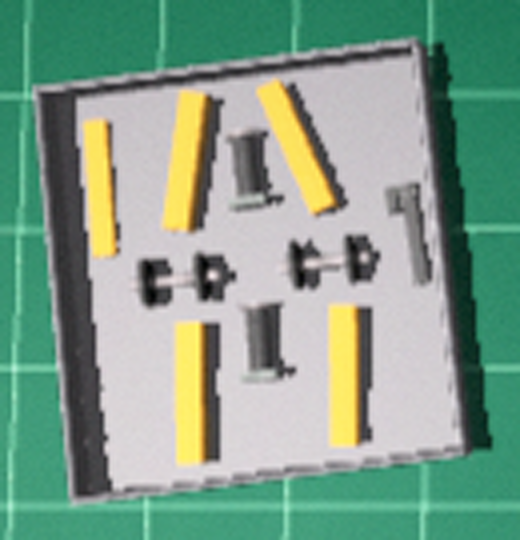

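```bash
python3 - <<'E'
from h import *
z=np.load('pics/top0.npz');im=z['im'];P=cloud('top',z['d'])
zs=np.load('pics/scene0.npz');ims=zs['im'];Ps=cloud('scene',zs['d'])
f=lambda a,k:cv2.resize(a,None,fx=k,fy=k,interpolation=cv2.INTER_CUBIC)
a=f(im[125:250,295:385],4);b=f(im[145:275,415:485],4);c=f(ims[145:270,235:355],3)
H=600;o=np.zeros((H,800,3),np.uint8)
o[:a.shape[0],:360]=a;o[:b.shape[0],360:640]=b
cv2.imwrite('pics/c2.png',o[:,:640,::-1]); cv2.imwrite('pics/c3.png',f(ims[90:275,160:360],4)[:,:,::-1][:600,:800])
# rim
for n,Q in(('top',P),('scene',Ps)):
    m=(Q[...,0]>.3)&(Q[...,0]<.75)&(Q[...,1]>-.2)&(Q[...,1]<.12)&(Q[...,2]>.055)&(Q[...,2]<.085)
    q=Q[m]; print(n,m.sum(),np.median(q[:,2])); r=cv2.minAreaRect((q[:,:2]*1000).astype(np.float32)); print(r)
    m=(Q[...,0]>.25)&(Q[...,0]<.75)&(Q[...,1]>-.6)&(Q[...,1]<-.2)&(Q[...,2]>.055)&(Q[...,2]<.085)
    q=Q[m]; print(n,m.sum(),np.median(q[:,2])); r=cv2.minAreaRect((q[:,:2]*1000).astype(np.float32)); print(r)
    m=(Q[...,0]>.25)&(Q[...,0]<.75)&(Q[...,1]>-.6)&(Q[...,1]<-.2)&(Q[...,2]>.135)&(Q[...,2]<.18)
    k,l,s,c=cv2.connectedComponentsWithStats(m.astype(np.uint8))
    for i in range(1,k):
        if s[i,4]>3: print(c[i],s[i,4],Q[l==i].mean(0).round(4),Q[l==i].max(0).round(3))
E
```

```text
top 1137 0.0690121051715542
((565.704833984375, -26.269134521484375), (153.24533081054688, 301.40423583984375), 80.9734115600586)
top 549 0.0696283722175044
((501.5091857910156, -333.8839111328125), (299.8332824707031, 37.172950744628906), 5.594141483306885)
[461.52564103 164.84615385] 78 [ 0.6147 -0.3452  0.1546] [ 0.63  -0.337  0.165]
[444.28301887 166.16981132] 53 [ 0.6105 -0.2991  0.1595] [ 0.625 -0.293  0.165]
[464.61842105 187.71052632] 76 [ 0.5544 -0.3513  0.1545] [ 0.569 -0.343  0.164]
[447.45454545 189.49090909] 55 [ 0.5493 -0.3057  0.1589] [ 0.564 -0.299  0.165]
[467.24390244 208.67073171] 82 [ 0.4996 -0.3564  0.1542] [ 0.514 -0.347  0.166]
[450.14814815 210.35185185] 54 [ 0.4949 -0.3109  0.1593] [ 0.509 -0.305  0.166]
[470.37037037 229.86419753] 81 [ 0.4448 -0.3625  0.1543] [ 0.46  -0.354  0.165]
[452.98113208 231.77358491] 53 [ 0.4397 -0.3166  0.1594] [ 0.455 -0.311  0.165]
[473.19753086 251.66666667] 81 [ 0.389  -0.368   0.1539] [ 0.403 -0.36   0.165]
[455.82142857 253.46428571] 56 [ 0.3844 -0.3222  0.1591] [ 0.398 -0.316  0.165]
scene 1684 0.06853308405957209
((569.0145
[... 324 characters left out ...]
4489796] 49 [ 0.3905 -0.3208  0.1556] [ 0.404 -0.315  0.165]
[204.36842105 119.23684211] 76 [ 0.4485 -0.3598  0.1511] [ 0.463 -0.352  0.164]
[218.66037736 121.37735849] 53 [ 0.4449 -0.3156  0.1547] [ 0.457 -0.309  0.165]
[194.96428571 132.        ] 84 [ 0.5045 -0.3541  0.1512] [ 0.52  -0.348  0.164]
[209.43859649 134.36842105] 57 [ 0.5013 -0.3102  0.155 ] [ 0.514 -0.301  0.164]
[185.04651163 145.04651163] 86 [ 0.5593 -0.3485  0.1523] [ 0.574 -0.343  0.164]
[200.40677966 147.28813559] 59 [ 0.5546 -0.304   0.1561] [ 0.568 -0.298  0.163]
[173.48958333 160.78125   ] 96 [ 0.6195 -0.3426  0.152 ] [ 0.634 -0.335  0.163]
[189.         163.73529412] 68 [ 0.6161 -0.2982  0.1553] [ 0.63  -0.292  0.165]
```

View pics/c2.png

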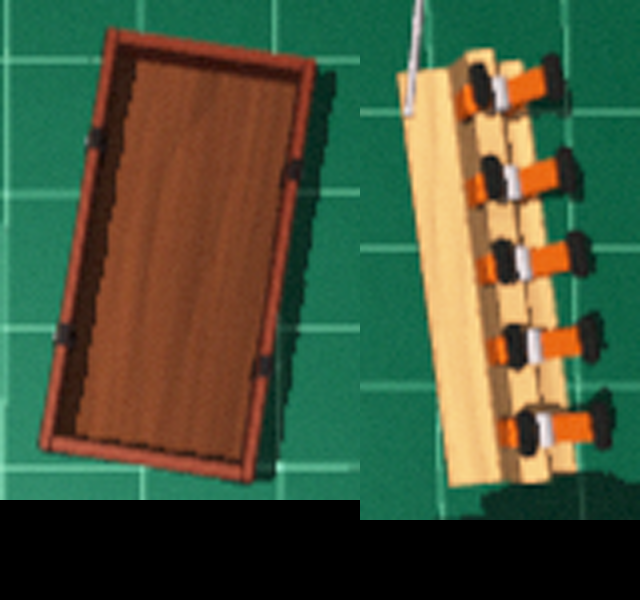

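View pics/c3.png

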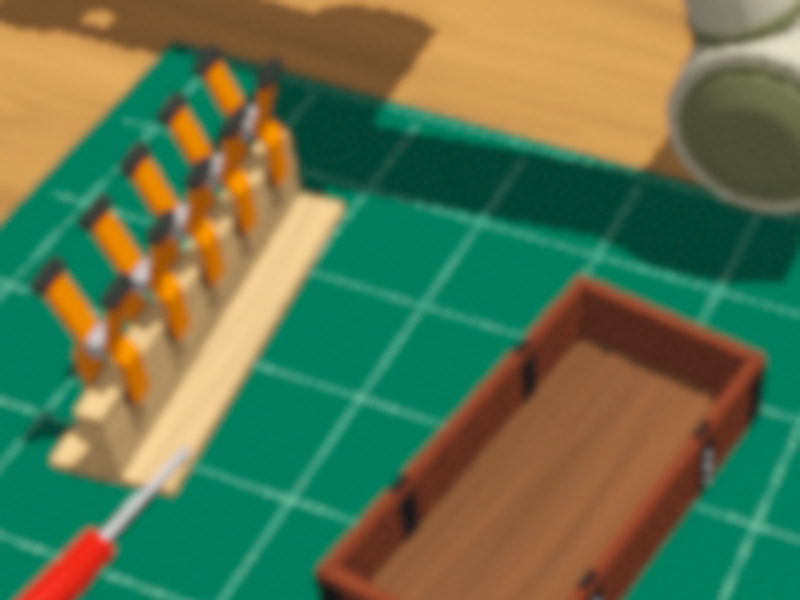

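```bash
cat >> h.py <<'E'
def fitline(q):
    c=q[:,:2].mean(0);u,s,vt=np.linalg.svd(q[:,:2]-c,full_matrices=False);v=vt[0]*np.sign(vt[0][0]);return c,v,s
def strips(im,P):
    hsv=cv2.cvtColor(im,cv2.COLOR_RGB2HSV)
    m=(hsv[...,0]>17)&(hsv[...,0]<33)&(hsv[...,1]>100)&(P[...,2]>.004)&(P[...,2]<.2)&(P[...,0]>.25)&(P[...,0]<.8)&(P[...,1]>-.2)&(P[...,1]<.6)
    n,l,s,c=cv2.connectedComponentsWithStats(m.astype(np.uint8));o=[]
    for i in range(1,n):
        if s[i,4]<25: continue
        Q=P[l==i];zt=np.percentile(Q[:,2],75);q=Q[np.abs(Q[:,2]-zt)<.004]
        cc,v,_=fitline(q)
        t=(q[:,:2]-cc)@v; cc=cc+v*(t.max()+t.min())/2
        o.append((cc.round(4),round(float(np.arctan2(v[1],v[0])),3),round(float(zt),4),round(float(np.ptp(t)),3),len(q)))
    return o
E
python3 - <<'E'
from h import *
for n in('top','scene'):
    z=np.load(f'pics/{n}0.npz');im=z['im'];P=cloud(n,z['d']); print(n)
    for s in strips(im,P): print(s)
    m=(P[...,0]>.3)&(P[...,0]<.75)&(P[...,1]>-.2)&(P[...,1]<.12)&(P[...,2]>.064)&(P[...,2]<.08)
    q=P[m];g=im[m].astype(int);c=np.array(cv2.minAreaRect((q[:,:2]*1000).astype(np.float32))[0])/1000
    v=np.array([np.cos(-.1577),np.sin(-.1577)])
    for it in range(3):
        w=np.array([-v[1],v[0]]);r=(q[:,:2]-c);t=r@v;y=r@w
        L=[]
        for sg in(1,-1):
            k=(np.abs(y-sg*.0705)<.008)&(np.abs(t)<.14); L.append(fitline(q[k]))
        v=L[0][1]+L[1][1];v/=np.linalg.norm(v);w=np.array([-v[1],v[0]])
        off=[(l[0]-c)@w for l in L]; c=c+w*np.mean(off)
        e=[t[(np.abs(t-s*.15)<.008)&(np.abs(y)<.06)].mean() for s in(1,-1)]; c=c+v*np.mean(e)
    print('wagon c',c.round(4),'yaw',np.arctan2(v[1],v[0]).round(4),'off',np.round(off,4),'ends',np.round(e,4),'z',np.median(q[:,2]))
    r=(q[:,:2]-c);t=r@v;y=r@w
    for sg in(1,-1):
        k=(np.abs(y-sg*.0705)<.012)&(np.abs(t)<.135)&(g.max(1)<75)
        tt=t[k]
        for s2 in(-1,1): 
            a=tt[tt*s2>0]; print('iron',sg,s2,a.size,np.round([a.min(),a.mean(),a.max()],4) if a.size else '')
E
```

```text
top
(array([0.7161, 0.2815]), -0.934, 0.0656, 0.029, 40)
(array([0.5761, 0.2926]), 0.43, 0.0293, 0.1, 153)
(array([0.5662, 0.3734]), -0.098, 0.0291, 0.099, 170)
(array([0.549 , 0.4386]), 0.104, 0.0131, 0.099, 132)
(array([0.4125, 0.2545]), 0.017, 0.0287, 0.094, 163)
(array([0.3998, 0.3651]), 0.04, 0.0289, 0.097, 174)
(array([0.2918, 0.0145]), -1.45, 0.1805, 0.025, 10)
wagon c [ 0.5662 -0.0264] yaw -0.1596 off [ 0.0702 -0.0702] ends [ 0.1461 -0.1461] z 0.06964247659589573
iron 1 -1 14 [-0.0744 -0.0652 -0.0333]
iron 1 1 16 [0.0328 0.0702 0.0903]
iron -1 -1 16 [-0.0748 -0.069  -0.0622]
iron -1 1 18 [0.0634 0.0715 0.0994]
scene
(array([0.4138, 0.2552]), 0.018, 0.029, 0.101, 164)
(array([0.4014, 0.3652]), 0.034, 0.0285, 0.102, 183)
(array([0.5789, 0.2928]), 0.445, 0.0288, 0.1, 232)
(array([0.5671, 0.3733]), -0.102, 0.0289, 0.099, 223)
(array([0.5491, 0.4389]), 0.104, 0.0124, 0.096, 204)
(array([0.7301, 0.2872]), 1.495, 0.0661, 0.03, 77)
wagon c [ 0.5697 -0.0243] yaw -0.16 off [ 0.0704 -0.0704] ends [ 0.1465 -0.146 ] z 0.0699477855634793
iron 1 -1 0 
iron 1 1 1 [0.0677 0.0677 0.0677]
iron -1 -1 1 [-0.0717 -0.0717 -0.0717]
iron -1 1 5 [0.0635 0.0675 0.0715]
```

>>> carry_out(slide=[[0.913,0.971,0],[0.913,0.971,0],[0.913,0.971,0],[0.913,0.971,0],[0.913,0.971,0],[0.913,0.971,0],[0.913,0.971,0],[0.913,0.971,0],[0.913,0.971,0],[0.913,0.971,0]], twist=[[0,0,-0.2],[0,0,-0.2],[0,0,-0.2],[0,0,-0.2],[0,0,-0.2],[0,0,-0.2],[0,0,-0.2],[0,0,-0.2],[0,0,-0.2],[0,0,-0.2]], grip=0.45)

```text
t: 1.4
tool_pos: [0.4138, -0.2397, 0.2386]
ee_rot: [1.0, 0.007, -0.0, -0.0]
wrist_force: [-0.3, -0.3, -0.3]
gripper_width: 0.453
gripper_force: 0.0
```

>>> carry_out(slide=[[0,0.971,-0.1],[0,0.971,-0.1],[0,0.971,-0.1],[0,0.971,-0.1],[0,0.971,-0.1],[0,0.971,-0.1],[0,0.971,-0.1],[0,0.971,-0.1],[0,0.971,-0.1],[0,0.971,-0.1]], twist=[[0,0,0],[0,0,0],[0,0,0],[0,0,0],[0,0,0],[0,0,0],[0,0,0],[0,0,0],[0,0,0],[0,0,0]])

```text
t: 2.65
tool_pos: [0.4129, 0.0515, 0.2086]
ee_rot: [1.0, 0.008, -0.0, -0.0]
wrist_force: [0.7, -0.1, -0.2]
gripper_width: 0.453
gripper_force: 0.0
```

>>> carry_out(slide=[[0,0.971,-0.2],[0,0.971,-0.2],[0,0.971,-0.2],[0,0.971,-0.2],[0,0.971,-0.2],[0,0.971,-0.2],[0,0.971,-0.2],[0,0,-0.5],[0,0,-0.5],[0,0,0]], twist=[[0,0,0],[0,0,0],[0,0,0],[0,0,0],[0,0,0],[0,0,0],[0,0,0],[0,0,0],[0,0,0],[0,0,0]])

```text
t: 3.9
tool_pos: [0.4125, 0.2543, 0.1359]
ee_rot: [1.0, 0.008, -0.001, 0.0]
wrist_force: [0.9, -0.6, -0.4]
gripper_width: 0.449
gripper_force: 0.0
```

>>> carry_out(slide=[[0.02,0.02,-1],[0,0,-1],[0,0,-1],[0,0,-0.8],[0,0,-0.4],[0,0,0]], twist=[[0,0,0],[0,0,0],[0,0,0],[0,0,0],[0,0,0],[0,0,0]])

```text
t: 4.65
tool_pos: [0.4138, 0.255, 0.0108]
ee_rot: [1.0, 0.008, -0.0, 0.0]
wrist_force: [0.5, -0.2, 0.1]
gripper_width: 0.451
gripper_force: 0.0
```

>>> carry_out(slide=[[0,0,0],[0,0,0],[0,0,0],[0,0,0],[0,0,0]], twist=[[0,0,0],[0,0,0],[0,0,0],[0,0,0],[0,0,0]], grip=0)

```text
t: 5.28
tool_pos: [0.414, 0.2552, 0.0114]
ee_rot: [1.0, 0.008, 0.001, -0.0]
wrist_force: [-1.3, -0.9, 6.3]
gripper_width: 0.203
gripper_force: 30.0
```

>>> carry_out(slide=[[0,0,1],[0,0,1],[0,0,1],[0,0,1],[0,0,0.5],[0,0,0]], twist=[[0,0,0],[0,0,0],[0,0,0],[0,0,0],[0,0,0],[0,0,0]])

```text
t: 6.02
tool_pos: [0.4138, 0.2551, 0.1464]
ee_rot: [1.0, 0.008, 0.001, -0.0]
wrist_force: [-0.3, 0.1, -1.7]
gripper_width: 0.2
gripper_force: 30.0
```

>>> carry_out(slide=[[0.459,-0.951,0],[0.459,-0.951,0],[0.459,-0.951,0],[0.459,-0.951,0],[0.459,-0.951,0],[0.459,-0.951,-0.5],[0.459,-0.951,-0.9],[0,0,-0.25],[0,0,0],[0,0,0]], twist=[[0,0,-0.21],[0,0,-0.21],[0,0,-0.21],[0,0,-0.21],[0,0,-0.21],[0,0,-0.21],[0,0,-0.21],[0,0,0],[0,0,0],[0,0,0]])

```text
t: 7.28
tool_pos: [0.5099, 0.0561, 0.0967]
ee_rot: [0.997, -0.08, 0.0, -0.0]
wrist_force: [0.8, 0.2, -1.6]
gripper_width: 0.204
gripper_force: 30.0
```

```bash
cat > held.py <<'E'
import sys
from h import *
tag=sys.argv[1]; out=[]
o=arm.get_obs();tp=o['tool_pos'];x=Rot.from_quat(o['ee_rot']).as_matrix()[:,0];print('tcp',tp.round(4),'yaw',np.arctan2(x[1],x[0]).round(4),o['wrist_force'].round(1))
for n in('top','scene'):
    im,d=snap(n,n+tag);P=cloud(n,d);print(n)
    for s in strips(im,P):
        print(s, 'HELD d',(s[0]-tp[:2]).round(4) if np.hypot(*(s[0]-tp[:2]))<.06 else '')
    c=P; u,v=[int(k) for k in np.unravel_index(np.argmin(np.linalg.norm(np.where(d[...,None]>0,P,9)-tp,axis=-1)),d.shape)][::-1]
    a=im[max(0,v-45):v+45,max(0,u-60):u+60];out.append(cv2.resize(a,(480,int(480*a.shape[0]/a.shape[1])),interpolation=cv2.INTER_CUBIC)[:300])
w=np.zeros((600,480,3),np.uint8)
for i,a in enumerate(out): w[300*i:300*i+a.shape[0]][:300]=a[:300]
cv2.imwrite(f'pics/h{tag}.png',w[:,:,::-1])
E
python3 held.py 1
```

```text
tcp [0.5099 0.0561 0.0967] yaw -0.1594 [ 0.8  0.2 -1.6]
top
(array([0.7186, 0.2806]), -0.508, 0.0655, 0.032, 44) HELD d 
(array([0.5757, 0.2927]), 0.429, 0.0293, 0.099, 151) HELD d 
(array([0.5664, 0.3732]), -0.1, 0.0289, 0.099, 164) HELD d 
(array([0.5494, 0.4388]), 0.1, 0.0126, 0.099, 144) HELD d 
(array([0.4741, 0.0611]), 1.4, 0.1141, 0.017, 28) HELD d [-0.0358  0.005 ]
(array([0.3998, 0.3654]), 0.039, 0.0288, 0.097, 174) HELD d 
scene
(array([0.5285, 0.0527]), -0.058, 0.1142, 0.065, 140) HELD d [ 0.0186 -0.0034]
(array([0.4017, 0.3652]), 0.029, 0.0288, 0.104, 175) HELD d 
(array([0.5784, 0.2925]), 0.441, 0.0288, 0.1, 236) HELD d 
(array([0.5678, 0.3735]), -0.103, 0.0288, 0.097, 223) HELD d 
(array([0.5494, 0.4388]), 0.102, 0.0127, 0.096, 196) HELD d 
(array([0.7299, 0.2868]), 1.423, 0.0668, 0.03, 78) HELD d
```

View pics/h1.png

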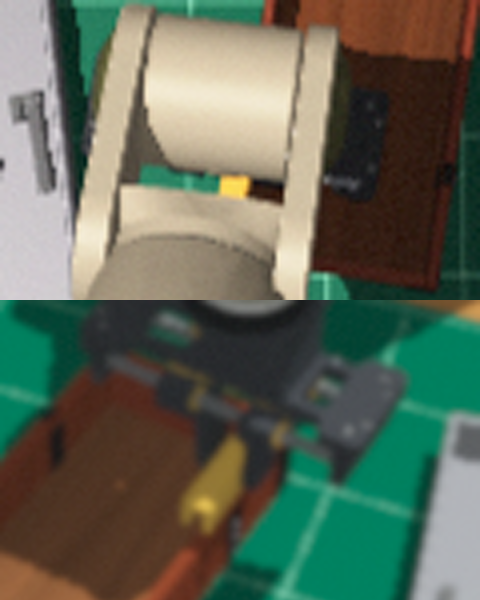

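```bash
python3 - <<'E'
from h import *
tp=np.array([.5099,.0561]);v=np.array([np.cos(-.1594),np.sin(-.1594)]);w=np.array([-v[1],v[0]])
for n in('top','scene'):
    z=np.load(f'pics/{n}1.npz');im=z['im'];P=cloud(n,z['d']);hsv=cv2.cvtColor(im,cv2.COLOR_RGB2HSV)
    m=(hsv[...,0]>15)&(hsv[...,0]<34)&(hsv[...,1]>90)&(np.abs(P[...,2]-.1125)<.005)&(np.hypot(P[...,0]-tp[0],P[...,1]-tp[1])<.07)
    q=P[m][:,:2]-tp;t=q@v;y=q@w
    for lo in np.arange(-.06,.06,.01):
        k=(t>=lo)&(t<lo+.01)
        if k.sum()>2: print(n,lo.round(3),k.sum(),'lat',np.round([y[k].min(),y[k].mean(),y[k].max()],4),'t',t[k].min().round(4),t[k].max().round(4),'z',P[m][k,2].mean().round(4))
E
```

```text
top -0.05 5 lat [-0.0073 -0.0007  0.0065] t -0.0419 -0.0402 z 0.1127
top -0.04 25 lat [-0.0093 -0.0016  0.0078] t -0.0397 -0.0302 z 0.1129
scene -0.02 3 lat [-0.0086 -0.0056 -0.0011] t -0.0131 -0.0101 z 0.1115
scene -0.01 17 lat [-0.0092 -0.0033  0.0045] t -0.0082 -0.0 z 0.1131
scene 0.0 23 lat [-0.0133 -0.0024  0.0098] t 0.0012 0.0095 z 0.113
scene 0.01 23 lat [-0.0079  0.0017  0.0099] t 0.0102 0.0188 z 0.1138
scene 0.02 28 lat [-0.009   0.0022  0.0106] t 0.02 0.03 z 0.113
scene 0.03 26 lat [-0.0069  0.0021  0.0107] t 0.03 0.0397 z 0.113
scene 0.04 26 lat [-0.0086  0.0013  0.0096] t 0.0402 0.0497 z 0.113
scene 0.05 5 lat [-0.0067  0.0003  0.0106] t 0.0501 0.0512 z 0.1131
```

>>> carry_out(slide=[[0,-0.023,-0.3],[0,0,-0.3],[0,0,-0.2],[0,0,-0.15],[0,0,-0.1]], twist=[[0,0,0],[0,0,0],[0,0,0],[0,0,0],[0,0,0]])

```text
t: 8.0
tool_pos: [0.51, 0.0546, 0.0644]
ee_rot: [0.997, -0.08, -0.0, -0.0]
wrist_force: [-0.5, -0.3, -1.7]
gripper_width: 0.201
gripper_force: 30.0
```

>>> carry_out(slide=[[0,0,-0.1],[0,0,-0.1],[0,0,0]], twist=[[0,0,0],[0,0,0],[0,0,0]])

```text
t: 8.38
tool_pos: [0.51, 0.0546, 0.0587]
ee_rot: [0.997, -0.08, -0.0, -0.0]
wrist_force: [-0.7, -0.3, -1.8]
gripper_width: 0.202
gripper_force: 30.0
```

>>> carry_out(slide=[[0,0,-0.05],[0,0,0]], twist=[[0,0,0],[0,0,0]])

```text
t: 8.62
tool_pos: [0.5101, 0.0546, 0.0584]
ee_rot: [0.997, -0.08, 0.001, 0.0]
wrist_force: [-3.9, 0.3, 10.6]
gripper_width: 0.203
gripper_force: 30.0
```

>>> carry_out(slide=[[0,0,0],[0,0,0],[0,0,0],[0,0,0.3],[0,0,0.7],[0,0,1],[0,0,1]], twist=[[0,0,0],[0,0,0],[0,0,0],[0,0,0],[0,0,0],[0,0,0],[0,0,0]], grip=0.45)

```text
t: 9.5
tool_pos: [0.51, 0.0547, 0.1487]
ee_rot: [0.997, -0.08, 0.0, -0.0]
wrist_force: [0.8, -0.3, 0.3]
gripper_width: 0.45
gripper_force: 0.0
```

>>> carry_out(slide=[[-0.332,0.941,0],[-0.332,0.941,0],[-0.332,0.941,0],[-0.332,0.941,0],[-0.332,0.941,0],[-0.332,0.941,0],[-0.332,0.941,0]], twist=[[0,0,0.15],[0,0,0.15],[0,0,0.15],[0,0,0.15],[0,0,0.15],[0,0,0.15],[0,0,0.15]])

```text
t: 10.38
tool_pos: [0.44, 0.2532, 0.1478]
ee_rot: [1.0, -0.017, 0.0, -0.0]
wrist_force: [0.2, 0.0, 0.9]
gripper_width: 0.452
gripper_force: 0.0
```

```bash
cat > look.py <<'E'
import sys
from h import *
o=arm.get_obs();tp=o['tool_pos'];x=Rot.from_quat(o['ee_rot']).as_matrix()[:,0];print('tcp',tp.round(4),'yaw',np.arctan2(x[1],x[0]).round(4))
for n in('top','scene'):
    im,d=snap(n,n+sys.argv[1]);P=cloud(n,d);print(n)
    for s in strips(im,P):
        if s[0][0]<.69: print(s)
E
python3 look.py 2
```

```text
tcp [0.44   0.2532 0.1478] yaw -0.034
top
(array([0.5761, 0.2922]), 0.447, 0.0291, 0.099, 149)
(array([0.5674, 0.3729]), -0.089, 0.029, 0.097, 175)
(array([0.5493, 0.439 ]), 0.094, 0.013, 0.097, 143)
(array([0.5079, 0.0547]), -0.16, 0.0764, 0.099, 166)
(array([0.377 , 0.3631]), 0.006, 0.0292, 0.028, 53)
scene
(array([0.5084, 0.0563]), -0.159, 0.0755, 0.106, 225)
(array([0.4015, 0.365 ]), 0.033, 0.0288, 0.102, 179)
(array([0.5785, 0.2927]), 0.444, 0.0287, 0.099, 234)
(array([0.568 , 0.3734]), -0.106, 0.0288, 0.099, 223)
(array([0.5494, 0.4389]), 0.097, 0.0121, 0.097, 203)
```

>>> carry_out(slide=[[-0.328,0.932,0],[-0.328,0.932,0],[-0.328,0.932,0],[-0.328,0.932,-0.4],[0,0,-1],[0,0,-1],[0,0,-1],[0,0,-0.8],[0,0,-0.35],[0,0,0]], twist=[[0,0,0.148],[0,0,0.148],[0,0,0.148],[0,0,0.148],[0,0,0],[0,0,0],[0,0,0],[0,0,0],[0,0,0],[0,0,0]])

```text
t: 11.72
tool_pos: [0.4013, 0.3637, 0.0108]
ee_rot: [1.0, 0.018, -0.0, 0.0]
wrist_force: [-0.4, 0.6, 0.2]
gripper_width: 0.454
gripper_force: 0.0
```

>>> carry_out(slide=[[0,0,0],[0,0,0],[0,0,0],[0,0,0],[0,0,0]], twist=[[0,0,0],[0,0,0],[0,0,0],[0,0,0],[0,0,0]], grip=0)

```text
t: 12.35
tool_pos: [0.4013, 0.3643, 0.0115]
ee_rot: [1.0, 0.018, 0.001, -0.0]
wrist_force: [-1.2, -0.6, 6.1]
gripper_width: 0.194
gripper_force: 30.0
```

>>> carry_out(slide=[[0,0,1],[0,0,1],[0,0,1],[0,0,1],[0,0,0.5],[0,0,0]], twist=[[0,0,0],[0,0,0],[0,0,0],[0,0,0],[0,0,0],[0,0,0]])

```text
t: 13.1
tool_pos: [0.401, 0.3641, 0.146]
ee_rot: [1.0, 0.018, 0.0, -0.0]
wrist_force: [-0.5, -0.2, -2.2]
gripper_width: 0.201
gripper_force: 30.0
```

>>> carry_out(slide=[[0.18,-0.934,0],[0.18,-0.934,0],[0.18,-0.934,0],[0.18,-0.934,0],[0.18,-0.934,0],[0.18,-0.934,0],[0.18,-0.934,0],[0.18,-0.934,0],[0.18,-0.934,0],[0.18,-0.934,0]], twist=[[0,0,-0.103],[0,0,-0.103],[0,0,-0.103],[0,0,-0.103],[0,0,-0.103],[0,0,-0.103],[0,0,-0.103],[0,0,-0.103],[0,0,-0.103],[0,0,-0.103]])

```text
t: 14.35
tool_pos: [0.4545, 0.083, 0.1444]
ee_rot: [0.999, -0.044, -0.001, -0.0]
wrist_force: [0.6, -0.2, -1.5]
gripper_width: 0.199
gripper_force: 30.0
```

>>> carry_out(slide=[[0.18,-0.934,0],[0.18,-0.934,0],[0.18,-0.934,0],[0.18,-0.934,0],[0.18,-0.934,0],[0.18,-0.934,-0.5],[0,0,-0.9],[0,0,-0.4],[0,0,0],[0,0,0]], twist=[[0,0,-0.103],[0,0,-0.103],[0,0,-0.103],[0,0,-0.103],[0,0,-0.103],[0,0,-0.103],[0,0,0],[0,0,0],[0,0,0],[0,0,0]])

```text
t: 15.6
tool_pos: [0.4877, -0.084, 0.0923]
ee_rot: [0.997, -0.08, 0.0, 0.0]
wrist_force: [-0.3, -0.3, -1.1]
gripper_width: 0.201
gripper_force: 30.0
```

>>> carry_out(slide=[[0,-0.01,-0.3],[0,0,-0.3],[0,0,-0.2],[0,0,-0.14],[0,0,0]], twist=[[0,0,0],[0,0,0],[0,0,0],[0,0,0],[0,0,0]])

```text
t: 16.23
tool_pos: [0.4873, -0.0845, 0.0633]
ee_rot: [0.997, -0.081, -0.0, -0.0]
wrist_force: [0.5, -0.7, -1.5]
gripper_width: 0.198
gripper_force: 30.0
```

>>> carry_out(slide=[[0,0,-0.1],[0,0,-0.1],[0,0,-0.04],[0,0,0]], twist=[[0,0,0],[0,0,0],[0,0,0],[0,0,0]])

```text
t: 16.73
tool_pos: [0.4875, -0.0846, 0.0584]
ee_rot: [0.997, -0.08, 0.001, 0.0]
wrist_force: [-7.0, 2.7, 23.4]
gripper_width: 0.201
gripper_force: 30.0
```

>>> carry_out(slide=[[0,0,0],[0,0,0],[0,0,0],[0,0,0.3],[0,0,0.7],[0,0,1],[0,0,1]], twist=[[0,0,0],[0,0,0],[0,0,0],[0,0,0],[0,0,0],[0,0,0],[0,0,0]], grip=0.45)

```text
t: 17.6
tool_pos: [0.4873, -0.0845, 0.1477]
ee_rot: [0.997, -0.081, 0.0, 0.0]
wrist_force: [0.4, 0.8, -0.1]
gripper_width: 0.453
gripper_force: 0.0
```

>>> carry_out(slide=[[0.166,0.954,0],[0.166,0.954,0],[0.166,0.954,0],[0.166,0.954,0],[0.166,0.954,0],[0.166,0.954,0],[0.166,0.954,0],[0.166,0.954,0],[0.166,0.954,0],[0.166,0.954,0]], twist=[[0,0,0.031],[0,0,0.031],[0,0,0.031],[0,0,0.031],[0,0,0.031],[0,0,0.031],[0,0,0.031],[0,0,0.031],[0,0,0.031],[0,0,0.031]], grip=0.3)

```text
t: 18.85
tool_pos: [0.5372, 0.2026, 0.1469]
ee_rot: [0.998, -0.062, 0.0, -0.0]
wrist_force: [0.7, -0.3, -0.3]
gripper_width: 0.299
gripper_force: 0.0
```

```bash
python3 look.py 3; python3 - <<'E'
from h import *
z=np.load('pics/scene3.npz');P=cloud('scene',z['d'])
# non-strip heights in the local frame of strip B and A: lateral distance profile of points higher than 12mm
for nm,c,yw in(('B',(.567,.3733),-.100),('A',(.5773,.2926),.444)):
    v=np.array([np.cos(yw),np.sin(yw)]);w=np.array([-v[1],v[0]]);r=P[...,:2]-np.array(c);t=r@v;y=r@w
    for t0 in range(-50,50,10):
        k=(t>t0/1000)&(t<(t0+10)/1000)&(P[...,2]>.013)&(np.abs(y)>.0125)&(np.abs(y)<.05)&(P[...,2]<.08)
        print(nm,t0,'pos',(y[k&(y>0)].min()*1000).round(1) if (k&(y>0)).any() else None,'neg',(y[k&(y<0)].max()*1000).round(1) if (k&(y<0)).any() else None)
E
```

```text
tcp [0.5372 0.2026 0.1469] yaw -0.124
top
(array([0.5663, 0.3779]), 0.01, 0.0296, 0.099, 86)
(array([0.5493, 0.4388]), 0.109, 0.0124, 0.098, 143)
(array([0.5069, 0.0554]), -0.164, 0.0763, 0.098, 158)
(array([ 0.4861, -0.0846]), -0.154, 0.0765, 0.099, 191)
scene
(array([ 0.4844, -0.0823]), -0.158, 0.0756, 0.108, 203)
(array([0.5105, 0.056 ]), -0.157, 0.0758, 0.102, 225)
(array([0.5788, 0.2927]), 0.443, 0.0285, 0.099, 237)
(array([0.5684, 0.3733]), -0.106, 0.0288, 0.098, 225)
(array([0.5494, 0.4389]), 0.101, 0.0124, 0.095, 203)
B -50 pos None neg None
B -40 pos None neg None
B -30 pos None neg -35.3
B -20 pos None neg -38.3
B -10 pos None neg -35.7
B 0 pos None neg -33.1
B 10 pos None neg -32.7
B 20 pos None neg -24.0
B 30 pos None neg -41.8
B 40 pos None neg None
A -50 pos None neg None
A -40 pos None neg None
A -30 pos 34.7 neg None
A -20 pos 36.5 neg None
A -10 pos 35.8 neg None
A 0 pos 32.8 neg None
A 10 pos 29.6 neg None
A 20 pos 21.7 neg None
A 30 pos 30.3 neg None
A 40 pos None neg -43.9
```

>>> carry_out(slide=[[0.166,0.954,0],[0.166,0.954,0],[0.166,0.954,0],[0.166,0.954,0],[0.166,0.954,0],[0.166,0.954,-0.2],[0,0,-0.8],[0,0,-1]], twist=[[0,0,0.03],[0,0,0.03],[0,0,0.03],[0,0,0.03],[0,0,0.03],[0,0,0.03],[0,0,0],[0,0,0]])

```text
t: 19.95
tool_pos: [0.5674, 0.3728, 0.0864]
ee_rot: [0.999, -0.051, 0.001, -0.0]
wrist_force: [-0.4, 0.0, 0.4]
gripper_width: 0.303
gripper_force: 0.0
```

>>> carry_out(slide=[[0,0,-1],[0,0,-0.8],[0,0,-0.5],[0,0,-0.22],[0,0,0]], twist=[[0,0,0],[0,0,0],[0,0,0],[0,0,0],[0,0,0]])

```text
t: 20.58
tool_pos: [0.5673, 0.3732, 0.0111]
ee_rot: [0.999, -0.051, 0.0, -0.0]
wrist_force: [0.1, -0.5, 0.0]
gripper_width: 0.297
gripper_force: 0.0
```

>>> carry_out(slide=[[0,0,0],[0,0,0],[0,0,0],[0,0,0],[0,0,0]], twist=[[0,0,0],[0,0,0],[0,0,0],[0,0,0],[0,0,0]], grip=0)

```text
t: 21.2
tool_pos: [0.5675, 0.3735, 0.0117]
ee_rot: [0.999, -0.051, 0.001, -0.0]
wrist_force: [-0.2, -0.6, 5.7]
gripper_width: 0.202
gripper_force: 30.0
```

>>> carry_out(slide=[[0,0,1],[0,0,1],[0,0,1],[0,0,1],[0,0,0.5],[0,0,0]], twist=[[0,0,0],[0,0,0],[0,0,0],[0,0,0],[0,0,0],[0,0,0]])

```text
t: 21.95
tool_pos: [0.5671, 0.3735, 0.1459]
ee_rot: [0.999, -0.051, 0.0, -0.0]
wrist_force: [0.2, 0.3, -3.2]
gripper_width: 0.2
gripper_force: 30.0
```

>>> carry_out(slide=[[0.115,-0.941,0],[0.115,-0.941,0],[0.115,-0.941,0],[0.115,-0.941,0],[0.115,-0.941,0],[0.115,-0.941,0],[0.115,-0.941,0],[0.115,-0.941,0],[0.115,-0.941,0],[0.115,-0.941,0]], twist=[[0,0,-0.028],[0,0,-0.028],[0,0,-0.028],[0,0,-0.028],[0,0,-0.028],[0,0,-0.028],[0,0,-0.028],[0,0,-0.028],[0,0,-0.028],[0,0,-0.028]])

```text
t: 23.2
tool_pos: [0.6009, 0.0901, 0.1439]
ee_rot: [0.998, -0.068, -0.002, 0.0]
wrist_force: [-0.0, 0.7, -2.1]
gripper_width: 0.2
gripper_force: 30.0
```

>>> carry_out(slide=[[0.115,-0.941,0],[0.115,-0.941,0],[0.115,-0.941,0],[0.115,-0.941,0],[0.115,-0.941,0],[0.115,-0.941,0],[0.115,-0.941,-0.5],[0,0,-0.9],[0,0,-0.4],[0,0,0]], twist=[[0,0,-0.028],[0,0,-0.028],[0,0,-0.028],[0,0,-0.028],[0,0,-0.028],[0,0,-0.028],[0,0,-0.028],[0,0,0],[0,0,0],[0,0,0]])

```text
t: 24.45
tool_pos: [0.6252, -0.106, 0.0905]
ee_rot: [0.997, -0.08, -0.001, -0.0]
wrist_force: [0.2, -0.2, -1.5]
gripper_width: 0.202
gripper_force: 30.0
```

>>> carry_out(slide=[[0.02,-0.01,-0.3],[0,0,-0.3],[0,0,-0.2],[0,0,-0.08],[0,0,0]], twist=[[0,0,0],[0,0,0],[0,0,0],[0,0,0],[0,0,0]])

```text
t: 25.08
tool_pos: [0.6263, -0.1068, 0.0653]
ee_rot: [0.997, -0.08, -0.0, -0.0]
wrist_force: [-0.7, 0.5, -1.6]
gripper_width: 0.2
gripper_force: 30.0
```

>>> carry_out(slide=[[0,0,-0.1],[0,0,-0.1],[0,0,-0.03],[0,0,0]], twist=[[0,0,0],[0,0,0],[0,0,0],[0,0,0]])

```text
t: 25.58
tool_pos: [0.6263, -0.1068, 0.0587]
ee_rot: [0.997, -0.08, 0.0, 0.0]
wrist_force: [-1.0, 0.6, 1.2]
gripper_width: 0.205
gripper_force: 30.0
```

>>> carry_out(slide=[[0,0,-0.04],[0,0,0]], twist=[[0,0,0],[0,0,0]])

```text
t: 25.82
tool_pos: [0.6263, -0.1069, 0.0587]
ee_rot: [0.997, -0.08, 0.0, 0.0]
wrist_force: [-5.8, 2.0, 10.3]
gripper_width: 0.198
gripper_force: 30.0
```

>>> carry_out(slide=[[0,0,0],[0,0,0],[0,0,0],[0,0,0.3],[0,0,0.7],[0,0,1],[0,0,1]], twist=[[0,0,0],[0,0,0],[0,0,0],[0,0,0],[0,0,0],[0,0,0],[0,0,0]], grip=0.45)

```text
t: 26.7
tool_pos: [0.6263, -0.1068, 0.1488]
ee_rot: [0.997, -0.08, 0.0, 0.0]
wrist_force: [0.2, -1.1, 0.8]
gripper_width: 0.452
gripper_force: 0.0
```

>>> carry_out(slide=[[-0.138,0.941,0],[-0.138,0.941,0],[-0.138,0.941,0],[-0.138,0.941,0],[-0.138,0.941,0],[-0.138,0.941,0],[-0.138,0.941,0],[-0.138,0.941,0]], twist=[[0,0,0.359],[0,0,0.359],[0,0,0.359],[0,0,0.359],[0,0,0.359],[0,0,0.359],[0,0,0.359],[0,0,0.359]], grip=0.3)

```text
t: 27.7
tool_pos: [0.5931, 0.1199, 0.1479]
ee_rot: [0.996, 0.093, 0.0, 0.0]
wrist_force: [-0.1, 0.3, 0.0]
gripper_width: 0.296
gripper_force: 0.0
```

```bash
python3 look.py 4
```

```text
tcp [0.5931 0.1199 0.1479] yaw 0.1864
top
(array([ 0.6255, -0.1065]), -0.149, 0.0762, 0.099, 182)
(array([0.5762, 0.2928]), 0.437, 0.0286, 0.1, 169)
(array([0.549 , 0.4387]), 0.1, 0.0129, 0.097, 145)
(array([0.5087, 0.0548]), -0.149, 0.0765, 0.101, 156)
(array([ 0.4851, -0.0843]), -0.157, 0.0762, 0.099, 187)
scene
(array([ 0.4888, -0.0831]), -0.155, 0.0757, 0.103, 201)
(array([ 0.6272, -0.1055]), -0.153, 0.0756, 0.102, 246)
(array([0.5389, 0.0516]), -0.166, 0.0754, 0.045, 105)
(array([0.5784, 0.2927]), 0.44, 0.0286, 0.1, 234)
(array([0.5494, 0.4389]), 0.098, 0.0123, 0.094, 205)
```

>>> carry_out(slide=[[-0.138,0.936,0],[-0.138,0.936,0],[-0.138,0.936,0],[-0.138,0.936,0],[-0.138,0.936,0],[-0.138,0.936,-0.2],[0,0,-0.8],[0,0,-1]], twist=[[0,0,0.352],[0,0,0.352],[0,0,0.352],[0,0,0.352],[0,0,0.352],[0,0,0.352],[0,0,0],[0,0,0]])

```text
t: 28.8
tool_pos: [0.5691, 0.2871, 0.0874]
ee_rot: [0.976, 0.217, 0.001, 0.0]
wrist_force: [0.6, -0.1, 0.1]
gripper_width: 0.296
gripper_force: 0.0
```

>>> carry_out(slide=[[0,0,-1],[0,0,-0.8],[0,0,-0.5],[0,0,-0.25],[0,0,0]], twist=[[0,0,0],[0,0,0],[0,0,0],[0,0,0],[0,0,0]])

```text
t: 29.42
tool_pos: [0.5686, 0.2873, 0.0109]
ee_rot: [0.976, 0.217, 0.0, -0.0]
wrist_force: [0.1, -0.5, 0.8]
gripper_width: 0.302
gripper_force: 0.0
```

>>> carry_out(slide=[[0,0,0],[0,0,0],[0,0,0],[0,0,0],[0,0,0]], twist=[[0,0,0],[0,0,0],[0,0,0],[0,0,0],[0,0,0]], grip=0)

```text
t: 30.05
tool_pos: [0.5688, 0.2876, 0.0116]
ee_rot: [0.976, 0.217, 0.001, -0.0]
wrist_force: [-1.2, 0.3, 4.5]
gripper_width: 0.206
gripper_force: 30.0
```

>>> carry_out(slide=[[0,0,1],[0,0,1],[0,0,1],[0,0,1],[0,0,0.5],[0,0,0]], twist=[[0,0,0],[0,0,0],[0,0,0],[0,0,0],[0,0,0],[0,0,0]])

```text
t: 30.8
tool_pos: [0.5684, 0.2875, 0.1459]
ee_rot: [0.976, 0.217, 0.0, -0.0]
wrist_force: [0.4, 0.9, -1.6]
gripper_width: 0.199
gripper_force: 30.0
```

>>> carry_out(slide=[[0.259,-0.938,0],[0.259,-0.938,0],[0.259,-0.938,0],[0.259,-0.938,0],[0.259,-0.938,0],[0.259,-0.938,0],[0.259,-0.938,0],[0.259,-0.938,0],[0.259,-0.938,-0.4],[0,0,-0.5]], twist=[[0,0,-0.553],[0,0,-0.553],[0,0,-0.553],[0,0,-0.553],[0,0,-0.553],[0,0,-0.553],[0,0,-0.553],[0,0,-0.553],[0,0,-0.553],[0,0,0]])

```text
t: 32.05
tool_pos: [0.6381, 0.0325, 0.1166]
ee_rot: [0.997, -0.081, -0.001, 0.0]
wrist_force: [0.1, 0.3, -1.9]
gripper_width: 0.202
gripper_force: 30.0
```

>>> carry_out(slide=[[0,0,-0.6],[0,0,-0.25],[0,0,0],[0,0,0]], twist=[[0,0,0],[0,0,0],[0,0,0],[0,0,0]])

```text
t: 32.55
tool_pos: [0.6385, 0.0345, 0.0937]
ee_rot: [0.997, -0.079, 0.0, 0.0]
wrist_force: [-0.1, 0.5, -1.4]
gripper_width: 0.203
gripper_force: 30.0
```

```bash
python3 look.py 5
```

```text
tcp [0.6385 0.0345 0.0937] yaw -0.1582
top
(array([ 0.6245, -0.1071]), -0.151, 0.0764, 0.097, 136)
(array([0.5493, 0.4388]), 0.118, 0.013, 0.099, 128)
(array([ 0.4859, -0.0851]), -0.159, 0.0765, 0.097, 155)
scene
(array([0.4788, 0.0617]), -0.163, 0.0754, 0.089, 170)
(array([ 0.6294, -0.106 ]), -0.128, 0.0756, 0.097, 226)
(array([0.6685, 0.0305]), -0.105, 0.1109, 0.064, 187)
(array([0.5496, 0.4391]), 0.101, 0.0122, 0.096, 202)
```

>>> carry_out(slide=[[0,-0.005,-0.3],[0,0,-0.3],[0,0,-0.2],[0,0,-0.17],[0,0,0]], twist=[[0,0,-0.01],[0,0,0],[0,0,0],[0,0,0],[0,0,0]])

```text
t: 33.28
tool_pos: [0.6381, 0.0341, 0.0637]
ee_rot: [0.997, -0.08, -0.0, -0.0]
wrist_force: [-0.2, 0.8, -1.4]
gripper_width: 0.202
gripper_force: 30.0
```

>>> carry_out(slide=[[0,0,-0.1],[0,0,-0.1],[0,0,-0.05],[0,0,0]], twist=[[0,0,0],[0,0,0],[0,0,0],[0,0,0]])

```text
t: 33.78
tool_pos: [0.6384, 0.0341, 0.0586]
ee_rot: [0.997, -0.08, 0.001, 0.0]
wrist_force: [-7.1, 0.5, 11.2]
gripper_width: 0.199
gripper_force: 30.0
```

>>> carry_out(slide=[[0,0,0],[0,0,0],[0,0,0],[0,0,0.3],[0,0,0.7],[0,0,1],[-0.5,0.95,1],[-0.5,0.95,0],[-0.5,0.95,0],[0,0.9,0]], twist=[[0,0,0],[0,0,0],[0,0,0],[0,0,0],[0,0,0],[0,0,0],[0,0,0],[0,0,0],[0,0,0],[0,0,0]], grip=0.45)

```text
t: 35.02
tool_pos: [0.5926, 0.1476, 0.1476]
ee_rot: [0.997, -0.08, 0.0, -0.0]
wrist_force: [-0.8, 0.5, 0.0]
gripper_width: 0.451
gripper_force: 0.0
```

```bash
python3 look.py 6
```

```text
tcp [0.5926 0.1476 0.1476] yaw -0.1599
top
(array([0.6471, 0.0329]), -0.174, 0.0756, 0.099, 166)
(array([ 0.6251, -0.107 ]), -0.148, 0.0764, 0.1, 182)
(array([0.5489, 0.4384]), 0.081, 0.0131, 0.098, 135)
(array([0.4879, 0.0592]), -0.156, 0.0766, 0.099, 151)
(array([ 0.486 , -0.0844]), -0.149, 0.0761, 0.098, 184)
scene
(array([ 0.4878, -0.0829]), -0.168, 0.0756, 0.101, 200)
(array([0.5128, 0.0555]), -0.087, 0.0755, 0.056, 103)
(array([ 0.628 , -0.1054]), -0.153, 0.0752, 0.102, 254)
(array([0.6501, 0.0336]), -0.158, 0.0755, 0.1, 274)
(array([0.5496, 0.4389]), 0.107, 0.0123, 0.096, 200)
```

>>> carry_out(slide=[[-0.857,-0.7475,0],[-0.857,-0.7475,0],[-0.857,-0.7475,0],[-0.857,-0.7475,0],[0,0,-0.6],[0,0,-1],[0,0,-0.8],[0,0,-0.4],[0,0,-0.15],[0,0,0]], twist=[[0,0,0],[0,0,0],[0,0,0],[0,0,0],[0,0,0],[0,0,0],[0,0,0],[0,0,0],[0,0,0],[0,0,0]])

```text
t: 36.38
tool_pos: [0.4907, 0.0567, 0.0586]
ee_rot: [0.997, -0.08, 0.0, 0.0]
wrist_force: [-0.5, 0.3, 1.0]
gripper_width: 0.449
gripper_force: 0.0
```

>>> carry_out(slide=[[0,0,0],[0,0,0],[0,0,0],[0,0,0],[0,0,0]], twist=[[0,0,0],[0,0,0],[0,0,0],[0,0,0],[0,0,0]], grip=0)

```text
t: 37.0
tool_pos: [0.4907, 0.0569, 0.0586]
ee_rot: [0.997, -0.08, 0.001, -0.0]
wrist_force: [-0.1, 1.2, 5.9]
gripper_width: 0.201
gripper_force: 30.0
```

>>> carry_out(slide=[[0,0,0.15],[0.226,-0.025,0],[0.226,-0.035,0],[0.226,-0.035,0],[0,0,-0.1],[0,0,-0.1],[0,0,0]], twist=[[0,0,0],[0,0,0],[0,0,0],[0,0,0],[0,0,0],[0,0,0],[0,0,0]])

```text
t: 37.88
tool_pos: [0.5111, 0.054, 0.0584]
ee_rot: [0.997, -0.08, 0.001, 0.0]
wrist_force: [-4.5, -0.6, 20.3]
gripper_width: 0.2
gripper_force: 30.0
```

>>> carry_out(slide=[[0,0,0],[0,0,0],[0,0,0],[0,0,0.3],[0,0,0.7],[0,0,1],[0,0,1],[0,0,1],[0,0,1]], twist=[[0,0,0],[0,0,0],[0,0,0],[0,0,0],[0,0,0],[0,0,0],[0,0,0],[0,0,0],[0,0,0]], grip=0.45)

```text
t: 39.0
tool_pos: [0.5106, 0.0541, 0.2082]
ee_rot: [0.997, -0.08, 0.0, 0.0]
wrist_force: [1.0, 0.1, -0.3]
gripper_width: 0.454
gripper_force: 0.0
```

>>> carry_out(slide=[[0,0.95,0],[0,0.95,0],[0,0.95,0]], twist=[[0,0,0],[0,0,0],[0,0,0]], grip=1)

```text
t: 39.38
tool_pos: [0.5106, 0.1404, 0.2073]
ee_rot: [0.997, -0.08, 0.0, -0.0]
wrist_force: [-0.3, -1.1, 0.2]
gripper_width: 0.767
gripper_force: 0.0
```

```bash
python3 look.py 7; cat > clamps.py <<'E'
from h import *
import sys
for n in('top','scene'):
    z=np.load(f'pics/{n}{sys.argv[1]}.npz');im=z['im'].astype(int);P=cloud(n,z['d'])
    R=(P[...,0]>.3)&(P[...,0]<.7)&(P[...,1]>-.42)&(P[...,1]<-.24)
    sat=im.max(-1)-im.min(-1)
    m=R&(np.abs(P[...,2]-.07)<.003)&(sat>30)&(im[...,1]>120)
    q=P[m]; c,v,s=fitline(q)
    for _ in range(3):
        w=np.array([-v[1],v[0]]);y=(q[:,:2]-c)@w; q=q[np.abs(y)<.0095]; c,v,s=fitline(q)
    print(n,'rail',c.round(4),'yaw',np.arctan2(v[1],v[0]).round(4),'z',np.median(q[:,2]).round(4),'lat at x=.5: y=',(c[1]+(.5-c[0])*v[1]/v[0]).round(4),len(q))
    m=R&(P[...,2]>.13)&(P[...,2]<.18)
    k,l,st,cc=cv2.connectedComponentsWithStats(m.astype(np.uint8))
    for i in range(1,k):
        if st[i,4]<8: continue
        Q=P[l==i];b=Q[Q[:,2]>np.percentile(Q[:,2],60)]
        r=Q[:,:2]-c;t=r@v;y=r@w;rb=b[:,:2]-c
        cen=c+v*(t.max()+t.min())/2
        print('  x on rail',cen.round(4),'w',np.ptp(t).round(4),'lat range',y.min().round(4),y.max().round(4),'ztop',np.percentile(Q[:,2],95).round(4))
E
python3 clamps.py 7
```

```text
tcp [0.5106 0.1404 0.2073] yaw -0.1602
top
(array([0.6469, 0.0324]), -0.164, 0.0761, 0.1, 175)
(array([ 0.6257, -0.1066]), -0.157, 0.0768, 0.098, 173)
(array([0.5497, 0.4391]), 0.1, 0.0128, 0.099, 157)
(array([0.5087, 0.0529]), -0.179, 0.0769, 0.097, 125)
(array([ 0.4858, -0.0844]), -0.159, 0.0769, 0.098, 178)
scene
(array([ 0.485 , -0.0824]), -0.161, 0.0754, 0.107, 205)
(array([0.5104, 0.0554]), -0.159, 0.0755, 0.103, 219)
(array([ 0.6261, -0.1051]), -0.159, 0.0755, 0.103, 249)
(array([0.6503, 0.0336]), -0.156, 0.0755, 0.102, 278)
(array([0.5493, 0.439 ]), 0.101, 0.0125, 0.096, 199)
top rail [ 0.4961 -0.3365] yaw 0.0998 z 0.07 lat at x=.5: y= -0.3361 226
  x on rail [ 0.6129 -0.3248] w 0.0288 lat range -0.0304 -0.0094 ztop 0.1637
  x on rail [ 0.6133 -0.3247] w 0.0303 lat range 0.0196 0.0318 ztop 0.1633
  x on rail [ 0.5525 -0.3308] w 0.0301 lat range -0.0307 -0.0101 ztop 0.1623
  x on rail [ 0.5518 -0.3309] w 0.0289 lat range 0.0174 0.031 ztop 0.1632
  x on rail [ 0.4977 -0.3363] w 0.0293 lat range -0.0296 -0.0113 ztop 0.1629
  x on rail [ 0.4973 -0.3363] w 0.0295 lat range 0.0188 
[... 446 characters left out ...]
.0284 -0.0129 ztop 0.162
  x on rail [ 0.3912 -0.3441] w 0.0306 lat range 0.0128 0.0296 ztop 0.1631
  x on rail [ 0.4449 -0.3387] w 0.0337 lat range -0.0295 -0.0136 ztop 0.1612
  x on rail [ 0.4455 -0.3387] w 0.0311 lat range 0.0131 0.0306 ztop 0.1619
  x on rail [ 0.5007 -0.3331] w 0.0313 lat range -0.029 -0.0113 ztop 0.1626
  x on rail [ 0.5024 -0.333 ] w 0.0281 lat range 0.0128 0.0294 ztop 0.1632
  x on rail [ 0.5566 -0.3275] w 0.03 lat range -0.031 -0.0128 ztop 0.1625
  x on rail [ 0.5555 -0.3277] w 0.0321 lat range 0.012 0.0292 ztop 0.1633
  x on rail [ 0.6172 -0.3215] w 0.0305 lat range -0.03 -0.0115 ztop 0.1623
  x on rail [ 0.6178 -0.3214] w 0.0295 lat range 0.0121 0.0308 ztop 0.1619
```

>>> carry_out(slide=[[-0.023,-0.99,0],[-0.023,-0.99,0],[-0.023,-0.99,0],[-0.023,-0.99,0],[-0.023,-0.99,0],[-0.023,-0.99,0],[-0.023,-0.99,0],[-0.023,-0.99,0],[-0.023,-0.99,0],[-0.023,-0.99,0]], twist=[[0,0,0.136],[0,0,0.136],[0,0,0.136],[0,0,0.136],[0,0,0.136],[0,0,0.136],[0,0,0.136],[0,0,0.136],[0,0,0.136],[0,0,0.136]], grip=1)

```text
t: 40.72
tool_pos: [0.5033, -0.1592, 0.207]
ee_rot: [1.0, 0.002, 0.0, 0.0]
wrist_force: [-0.0, 0.1, -0.3]
gripper_width: 1.0
gripper_force: 0.0
```

>>> carry_out(slide=[[-0.023,-0.99,0],[-0.023,-0.99,0],[-0.023,-0.99,0],[-0.023,-0.99,0],[-0.023,-0.99,0],[-0.023,-0.99,0],[0,0,0],[0,0,-0.3],[0,0,0]], twist=[[0,0,0.136],[0,0,0.136],[0,0,0.136],[0,0,0.136],[0,0,0.136],[0,0,0.136],[0,0,0],[0,0,0],[0,0,0]])

```text
t: 41.85
tool_pos: [0.4994, -0.3346, 0.1969]
ee_rot: [0.999, 0.051, -0.001, -0.001]
wrist_force: [0.7, 0.8, 0.5]
gripper_width: 1.001
gripper_force: 0.0
```

>>> carry_out(slide=[[0,0,-0.6],[0,0,-0.7],[0,0,-0.5],[0,0,-0.23],[0,0,0]], twist=[[0,0,0],[0,0,0],[0,0,0],[0,0,0],[0,0,0]])

```text
t: 42.48
tool_pos: [0.4998, -0.3356, 0.1367]
ee_rot: [0.999, 0.051, -0.0, -0.0]
wrist_force: [0.3, 1.1, 0.6]
gripper_width: 0.999
gripper_force: 0.0
```

>>> carry_out(slide=[[0,0,0],[0,0,0],[0,0,0],[0,0,0],[0,0,0],[0,0,0],[0,0,0]], twist=[[0,0,0],[0,0,0],[0,0,0],[0,0,0],[0,0,0],[0,0,0],[0,0,0]], grip=0.4)

```text
t: 43.35
tool_pos: [0.4997, -0.3357, 0.1368]
ee_rot: [0.999, 0.051, -0.0, -0.0]
wrist_force: [0.9, 0.3, -0.9]
gripper_width: 0.399
gripper_force: 10.1
```

```bash
python3 held.py 8 | head -1; mv pics/h8.png pics/h8a.png
```

```text
tcp [ 0.4997 -0.3357  0.1368] yaw 0.1012 [ 0.9  0.3 -0.9]
```

View pics/h8a.png

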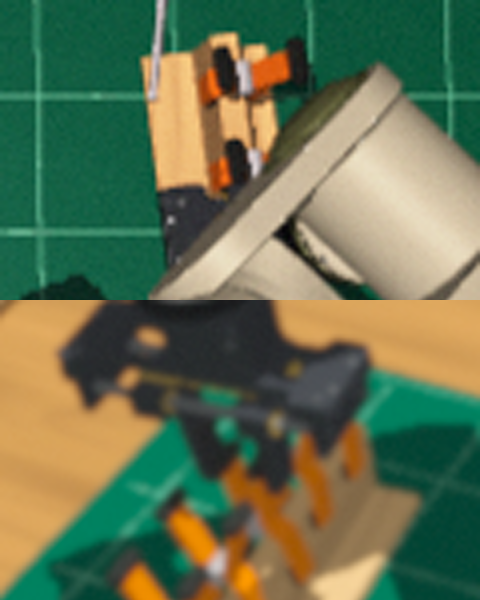

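>>> carry_out(slide=[[0,0,0.4],[0,0,0.8],[0,0,1],[0,0,0.8],[0.025,0.93,0],[0.025,0.93,0],[0.025,0.93,0],[0.025,0.93,0],[0.025,0.93,0],[0.025,0.93,0]], twist=[[0,0,0],[0,0,0],[0,0,0],[0,0,0],[0,0,-0.155],[0,0,-0.155],[0,0,-0.155],[0,0,-0.155],[0,0,-0.155],[0,0,-0.155]])

```text
t: 44.7
tool_pos: [0.5043, -0.1674, 0.2277]
ee_rot: [1.0, -0.006, 0.001, 0.0]
wrist_force: [-0.2, -0.7, -0.6]
gripper_width: 0.401
gripper_force: 10.1
```

>>> carry_out(slide=[[0.025,0.93,0],[0.025,0.93,0],[0.025,0.93,0],[0.025,0.93,0],[0.025,0.93,0],[0.025,0.93,0],[0.025,0.93,0],[0.025,0.93,0],[0,0,-0.5],[0,0,0]], twist=[[0,0,-0.155],[0,0,-0.155],[0,0,-0.155],[0,0,-0.155],[0,0,-0.155],[0,0,-0.155],[0,0,-0.155],[0,0,-0.155],[0,0,0],[0,0,0]])

```text
t: 45.95
tool_pos: [0.5099, 0.0552, 0.2118]
ee_rot: [0.997, -0.079, -0.0, 0.0]
wrist_force: [-0.6, 0.0, -0.1]
gripper_width: 0.401
gripper_force: 10.1
```

```bash
python3 held.py 9 | head -1; python3 - <<'E'
from h import *
z=np.load('pics/scene9.npz');im=z['im'];P=cloud('scene',z['d']);tp=arm.get_obs()['tool_pos']
hsv=cv2.cvtColor(im,cv2.COLOR_RGB2HSV)
m=(hsv[...,0]>5)&(hsv[...,0]<16)&(hsv[...,1]>170)&(hsv[...,2]>90)&(np.linalg.norm(P-tp,axis=-1)<.13)&(P[...,2]>.08)
Q=P[m];v=np.array([np.cos(-.16),np.sin(-.16)]);w=np.array([-v[1],v[0]]);r=Q[:,:2]-tp[:2]
t=r@v;y=r@w
for lo in np.arange(.08,.24,.01):
    k=(Q[:,2]>=lo)&(Q[:,2]<lo+.01)
    if k.sum()>1: print(lo.round(2),k.sum(),'lat',y[k].min().round(4),y[k].max().round(4),'t',t[k].min().round(4),t[k].max().round(4))
print('min z rel tcp',(Q[:,2].min()-tp[2]).round(4))
E
```

```text
tcp [0.5099 0.0552 0.2118] yaw -0.1587 [-0.6  0.  -0.1]
0.13 15 lat -0.0283 0.03 t -0.0104 0.0098
0.14 22 lat -0.0254 0.0296 t -0.0104 0.011
0.15 21 lat -0.0227 0.0269 t -0.0055 0.0104
0.16 17 lat -0.0193 0.0251 t -0.0039 0.0098
0.17 27 lat -0.0182 0.0202 t -0.006 0.0113
0.18 10 lat -0.0096 0.012 t -0.0032 0.0096
0.19 25 lat -0.0098 0.0129 t -0.0049 0.0105
0.2 27 lat -0.0119 0.0135 t -0.0088 0.0091
0.21 19 lat -0.0109 0.0149 t -0.008 0.0108
0.22 15 lat -0.0089 0.0195 t -0.0047 0.0149
0.23 2 lat -0.006 -0.0046 t 0.0061 0.0084
min z rel tcp -0.0798
```

View pics/h9.png

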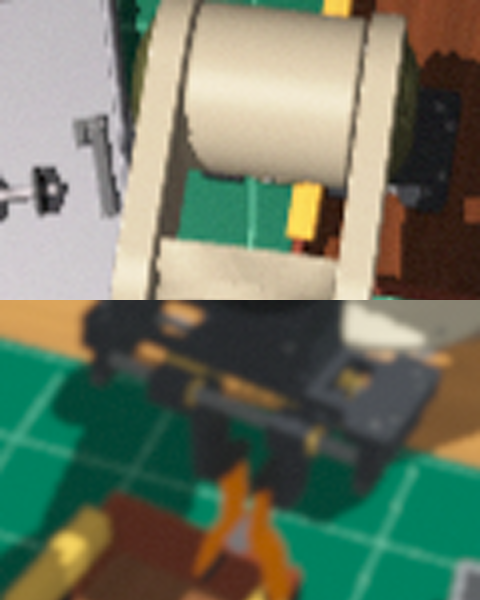

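>>> carry_out(slide=[[0,-0.01,-0.6],[0,0,-0.7],[0,0,-0.5],[0,0,-0.3],[0,0,-0.22],[0,0,0]], twist=[[0,0,0],[0,0,0],[0,0,0],[0,0,0],[0,0,0],[0,0,0]])

```text
t: 46.8
tool_pos: [0.5103, 0.0545, 0.1422]
ee_rot: [0.997, -0.08, -0.0, -0.0]
wrist_force: [0.5, -0.0, -0.8]
gripper_width: 0.404
gripper_force: 10.1
```

>>> carry_out(slide=[[0,0,0],[0,0,0],[0,0,0]], twist=[[0,0,0],[0,0,0],[0,0,0]], grip=0.6)

```text
t: 47.18
tool_pos: [0.5103, 0.0546, 0.1423]
ee_rot: [0.997, -0.08, 0.0, -0.0]
wrist_force: [-0.3, -0.8, -1.1]
gripper_width: 0.604
gripper_force: 8.0
```

>>> carry_out(slide=[[0,0,0],[0,0,0],[0,0,0],[0,0,0.3],[0,0,0.7],[0,0,1],[0,0,0.5]], twist=[[0,0,0],[0,0,0],[0,0,0],[0,0,0],[0,0,0],[0,0,0],[0,0,0]], grip=1)

```text
t: 48.05
tool_pos: [0.5106, 0.0546, 0.2193]
ee_rot: [0.997, -0.08, 0.001, 0.0]
wrist_force: [-0.4, -0.4, 0.3]
gripper_width: 1.004
gripper_force: 0.0
```

>>> carry_out(slide=[[0.112,-0.984,0],[0.112,-0.984,0],[0.112,-0.984,0],[0.112,-0.984,0],[0.112,-0.984,0],[0.112,-0.984,0],[0.112,-0.984,0],[0.112,-0.984,0]], twist=[[0,0,0.167],[0,0,0.167],[0,0,0.167],[0,0,0.167],[0,0,0.167],[0,0,0.167],[0,0,0.167],[0,0,0.167]])

```text
t: 49.05
tool_pos: [0.5372, -0.1825, 0.2178]
ee_rot: [1.0, 0.001, 0.0, 0.0]
wrist_force: [0.1, 0.3, -0.2]
gripper_width: 0.999
gripper_force: 0.0
```

```bash
python3 look.py 10; python3 - <<'E'
from h import *
o=[]
for n,(y,x,h,w) in(('top',(115,280,140,120)),('scene',(130,220,150,150))):
    im=np.load(f'pics/{n}10.npz')['im'][y:y+h,x:x+w]; o.append(cv2.resize(im,(400,500),interpolation=cv2.INTER_CUBIC))
cv2.imwrite('pics/w10.png',np.hstack(o)[:,:,::-1])
E
```

```text
tcp [ 0.5372 -0.1825  0.2178] yaw 0.0017
top
(array([0.6474, 0.0324]), -0.154, 0.0766, 0.099, 168)
(array([ 0.6254, -0.1063]), -0.172, 0.0762, 0.097, 159)
(array([0.549 , 0.4389]), 0.112, 0.0128, 0.098, 137)
(array([0.541 , 0.0487]), -0.248, 0.0761, 0.033, 51)
(array([ 0.4871, -0.0841]), -0.188, 0.0764, 0.1, 164)
(array([0.4791, 0.0586]), -0.157, 0.0766, 0.039, 67)
scene
(array([ 0.4855, -0.0826]), -0.164, 0.0753, 0.105, 205)
(array([0.5082, 0.0392]), -0.183, 0.1477, 0.01, 8)
(array([0.5087, 0.056 ]), -0.175, 0.0765, 0.106, 156)
(array([ 0.6275, -0.1052]), -0.16, 0.0755, 0.102, 250)
(array([0.6479, 0.0339]), -0.158, 0.0756, 0.105, 272)
(array([0.5491, 0.4389]), 0.099, 0.0124, 0.095, 205)
```

View pics/w10.png

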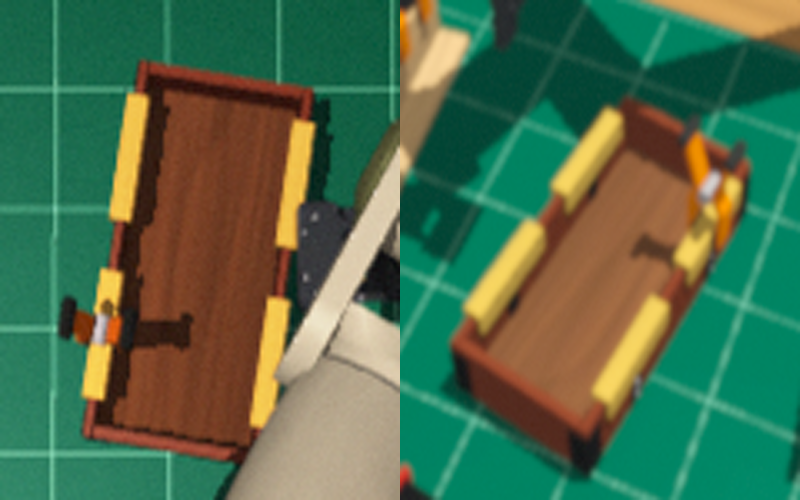

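>>> carry_out(slide=[[0.113,-0.978,0],[0.113,-0.978,0],[0.113,-0.978,0],[0.113,-0.978,0],[0.113,-0.978,0],[0,0,-0.3],[0,0,-0.4],[0,0,0]], twist=[[0,0,0.164],[0,0,0.164],[0,0,0.164],[0,0,0.164],[0,0,0.164],[0,0,0],[0,0,0],[0,0,0]])

```text
t: 50.15
tool_pos: [0.5538, -0.3266, 0.195]
ee_rot: [0.999, 0.05, -0.001, -0.001]
wrist_force: [0.2, 0.4, 0.1]
gripper_width: 1.0
gripper_force: 0.0
```

>>> carry_out(slide=[[0,0,-0.6],[0,0,-0.7],[0,0,-0.5],[0,0,-0.23],[0,0,0]], twist=[[0,0,0],[0,0,0],[0,0,0],[0,0,0],[0,0,0]])

```text
t: 50.78
tool_pos: [0.5541, -0.3281, 0.1353]
ee_rot: [0.999, 0.05, -0.0, -0.0]
wrist_force: [0.2, -0.3, -0.3]
gripper_width: 0.999
gripper_force: 0.0
```

>>> carry_out(slide=[[0,0,0],[0,0,0],[0,0,0],[0,0,0],[0,0,0],[0,0,0]], twist=[[0,0,0],[0,0,0],[0,0,0],[0,0,0],[0,0,0],[0,0,0]], grip=0.4)

```text
t: 51.52
tool_pos: [0.554, -0.3282, 0.1352]
ee_rot: [0.999, 0.05, -0.0, -0.0]
wrist_force: [0.1, -0.2, -0.8]
gripper_width: 0.403
gripper_force: 10.1
```

>>> carry_out(slide=[[0,0,0.4],[0,0,0.8],[0,0,1],[0,0,0.8],[0.242,0.926,0],[0.242,0.926,0],[0.242,0.926,0],[0.242,0.926,0],[0.242,0.926,0],[0.242,0.926,0]], twist=[[0,0,0],[0,0,0],[0,0,0],[0,0,0],[0,0,-0.167],[0,0,-0.167],[0,0,-0.167],[0,0,-0.167],[0,0,-0.167],[0,0,-0.167]])

```text
t: 52.78
tool_pos: [0.5979, -0.1606, 0.2263]
ee_rot: [1.0, -0.011, 0.0, 0.0]
wrist_force: [-0.2, 0.3, -0.7]
gripper_width: 0.402
gripper_force: 10.1
```

>>> carry_out(slide=[[0.242,0.926,0],[0.242,0.926,0],[0.242,0.926,0],[0.242,0.926,0],[0.242,0.926,0],[0.242,0.926,0],[0.242,0.926,0],[0,0,-0.5],[0,0,0]], twist=[[0,0,-0.167],[0,0,-0.167],[0,0,-0.167],[0,0,-0.167],[0,0,-0.167],[0,0,-0.167],[0,0,-0.167],[0,0,0],[0,0,0]])

```text
t: 53.9
tool_pos: [0.6478, 0.0324, 0.209]
ee_rot: [0.997, -0.08, -0.001, 0.0]
wrist_force: [0.6, 0.5, -1.7]
gripper_width: 0.401
gripper_force: 10.1
```

Descend (-0.0693), release, rise.

>>> carry_out(slide=[[0.01,0.01,-0.6],[0,0,-0.7],[0,0,-0.5],[0,0,-0.3],[0,0,-0.2],[0,0,0]], twist=[[0,0,0],[0,0,0],[0,0,0],[0,0,0],[0,0,0],[0,0,0]])

```text
t: 54.65
tool_pos: [0.6488, 0.0331, 0.1412]
ee_rot: [0.997, -0.08, -0.0, 0.0]
wrist_force: [-0.2, -0.5, -0.8]
gripper_width: 0.4
gripper_force: 10.1
```

>>> carry_out(slide=[[0,0,0],[0,0,0],[0,0,0]], twist=[[0,0,0],[0,0,0],[0,0,0]], grip=0.6)

```text
t: 55.02
tool_pos: [0.6488, 0.0332, 0.1415]
ee_rot: [0.997, -0.08, 0.0, 0.0]
wrist_force: [0.9, 0.2, -0.9]
gripper_width: 0.597
gripper_force: 7.9
```

>>> carry_out(slide=[[0,0,0],[0,0,0],[0,0,0],[0,0,0.3],[0,0,0.7],[0,0,1],[0,0,0.5]], twist=[[0,0,0],[0,0,0],[0,0,0],[0,0,0],[0,0,0],[0,0,0],[0,0,0]], grip=1)

```text
t: 55.9
tool_pos: [0.6491, 0.0332, 0.2185]
ee_rot: [0.997, -0.08, 0.001, 0.0]
wrist_force: [0.1, 0.2, -0.5]
gripper_width: 1.003
gripper_force: 0.0
```

>>> carry_out(slide=[[-0.094,-0.99,0],[-0.094,-0.99,0],[-0.094,-0.99,0],[-0.094,-0.99,0],[-0.094,-0.99,0],[-0.094,-0.99,0],[-0.094,-0.99,0],[-0.094,-0.99,0],[-0.094,-0.99,0],[-0.094,-0.99,0]], twist=[[0,0,0.181],[0,0,0.181],[0,0,0.181],[0,0,0.181],[0,0,0.181],[0,0,0.181],[0,0,0.181],[0,0,0.181],[0,0,0.181],[0,0,0.181]])

```text
t: 57.15
tool_pos: [0.6203, -0.2647, 0.2161]
ee_rot: [1.0, 0.028, -0.0, -0.0]
wrist_force: [-0.5, 0.4, 0.2]
gripper_width: 1.003
gripper_force: 0.0
```

>>> carry_out(slide=[[-0.094,-0.99,0],[-0.094,-0.99,0],[0,0,-0.3],[0,0,-0.4],[0,0,0]], twist=[[0,0,0.181],[0,0,0.181],[0,0,0],[0,0,0],[0,0,0]])

```text
t: 57.78
tool_pos: [0.6147, -0.3218, 0.1938]
ee_rot: [0.999, 0.05, -0.001, -0.001]
wrist_force: [-0.1, 0.9, 0.4]
gripper_width: 0.999
gripper_force: 0.0
```

```bash
python3 look.py 11
```

```text
tcp [ 0.6147 -0.3218  0.1938] yaw 0.1006
top
(array([0.6823, 0.0263]), -0.289, 0.0759, 0.03, 49)
(array([ 0.6257, -0.1065]), -0.148, 0.0763, 0.099, 171)
(array([0.6197, 0.0364]), -0.208, 0.0766, 0.045, 72)
(array([0.5491, 0.4386]), 0.119, 0.0132, 0.098, 135)
(array([0.5408, 0.0496]), -0.209, 0.0761, 0.033, 61)
(array([ 0.5082, -0.0884]), -0.119, 0.0761, 0.052, 91)
(array([0.4868, 0.0611]), -0.558, 0.077, 0.035, 34)
scene
(array([ 0.487 , -0.0827]), -0.159, 0.0754, 0.102, 200)
(array([0.5082, 0.0384]), -0.272, 0.1479, 0.011, 12)
(array([0.51  , 0.0556]), -0.173, 0.0761, 0.102, 158)
(array([ 0.6279, -0.1052]), -0.156, 0.0756, 0.101, 251)
(array([0.6474, 0.0163]), -0.104, 0.1474, 0.012, 14)
(array([0.6492, 0.0332]), -0.183, 0.0764, 0.1, 191)
(array([0.5489, 0.4387]), 0.097, 0.0123, 0.096, 206)
```

>>> carry_out(slide=[[0,-0.03,-0.6],[0,0,-0.7],[0,0,-0.5],[0,0,-0.15],[0,0,0]], twist=[[0,0,0],[0,0,0],[0,0,0],[0,0,0],[0,0,0]])

```text
t: 58.5
tool_pos: [0.6151, -0.3241, 0.1371]
ee_rot: [0.999, 0.05, 0.0, 0.0]
wrist_force: [0.4, -0.7, -0.2]
gripper_width: 1.0
gripper_force: 0.0
```

>>> carry_out(slide=[[0,0,0],[0,0,0],[0,0,0],[0,0,0],[0,0,0],[0,0,0]], twist=[[0,0,0],[0,0,0],[0,0,0],[0,0,0],[0,0,0],[0,0,0]], grip=0.4)

```text
t: 59.25
tool_pos: [0.6149, -0.3241, 0.1366]
ee_rot: [0.999, 0.05, -0.0, -0.0]
wrist_force: [-0.4, 0.3, -0.2]
gripper_width: 0.4
gripper_force: 10.1
```

>>> carry_out(slide=[[0,0,0.4],[0,0,0.8],[0,0,1],[0,0,0.8],[0.048,0.9075,0],[0.048,0.9075,0],[0.048,0.9075,0],[0.048,0.9075,0],[0.048,0.9075,0],[0.048,0.9075,0]], twist=[[0,0,0],[0,0,0],[0,0,0],[0,0,0],[0,0,-0.271],[0,0,-0.271],[0,0,-0.271],[0,0,-0.271],[0,0,-0.271],[0,0,-0.271]])

```text
t: 60.5
tool_pos: [0.6236, -0.1599, 0.2278]
ee_rot: [0.999, -0.048, 0.001, 0.0]
wrist_force: [0.1, -0.3, -1.1]
gripper_width: 0.4
gripper_force: 10.1
```

>>> carry_out(slide=[[0.048,0.9075,0],[0.048,0.9075,0],[0,0,-0.5],[0,0,0],[0,0,0]], twist=[[0,0,-0.271],[0,0,-0.271],[0,0,0],[0,0,0],[0,0,0]])

```text
t: 61.12
tool_pos: [0.6264, -0.1073, 0.2118]
ee_rot: [0.997, -0.081, -0.0, 0.0]
wrist_force: [-0.4, -0.1, -0.7]
gripper_width: 0.4
gripper_force: 10.1
```

>>> carry_out(slide=[[0,0.02,-0.6],[0,0,-0.7],[0,0,-0.5],[0,0,-0.35],[0,0,-0.2],[0,0,0]], twist=[[0,0,0],[0,0,0],[0,0,0],[0,0,0],[0,0,0],[0,0,0]])

```text
t: 61.88
tool_pos: [0.6265, -0.1058, 0.1412]
ee_rot: [0.997, -0.08, -0.0, -0.0]
wrist_force: [0.1, 0.4, 0.7]
gripper_width: 0.401
gripper_force: 10.1
```

>>> carry_out(slide=[[0,0,0],[0,0,0],[0,0,0]], twist=[[0,0,0],[0,0,0],[0,0,0]], grip=0.6)

```text
t: 62.25
tool_pos: [0.6265, -0.1057, 0.1415]
ee_rot: [0.997, -0.08, 0.0, 0.0]
wrist_force: [0.9, 0.9, -0.8]
gripper_width: 0.602
gripper_force: 8.0
```

>>> carry_out(slide=[[0,0,0],[0,0,0],[0,0,0],[0,0,0.3],[0,0,0.7],[0,0,1],[0,0,0.5]], twist=[[0,0,0],[0,0,0],[0,0,0],[0,0,0],[0,0,0],[0,0,0],[0,0,0]], grip=1)

```text
t: 63.12
tool_pos: [0.6268, -0.1058, 0.2184]
ee_rot: [0.997, -0.08, 0.001, 0.0]
wrist_force: [-0.4, 0.2, -0.1]
gripper_width: 0.998
gripper_force: 0.0
```

>>> carry_out(slide=[[-0.7625,-0.977,0],[-0.7625,-0.977,0],[-0.7625,-0.977,0],[-0.7625,-0.977,0],[-0.7625,-0.977,0],[-0.7625,-0.977,0],[-0.7625,-0.977,0],[-0.7625,-0.977,0],[0,0,-0.7],[0,0,0]], twist=[[0,0,0.271],[0,0,0.271],[0,0,0.271],[0,0,0.271],[0,0,0.271],[0,0,0.271],[0,0,0.271],[0,0,0.271],[0,0,0],[0,0,0]])

```text
t: 64.38
tool_pos: [0.4428, -0.3399, 0.1941]
ee_rot: [0.999, 0.049, -0.001, -0.001]
wrist_force: [0.4, 0.2, -0.5]
gripper_width: 1.001
gripper_force: 0.0
```

```bash
python3 look.py 12; python3 clamps.py 12 | grep -v "x on rail \[0.3[0-9]" | tail -8
```

```text
tcp [ 0.4428 -0.3399  0.1941] yaw 0.0989
top
(array([0.6824, 0.0263]), -0.27, 0.0757, 0.029, 56)
(array([ 0.6603, -0.1116]), -0.13, 0.0758, 0.029, 53)
(array([0.6193, 0.0365]), -0.17, 0.0766, 0.043, 70)
(array([ 0.598 , -0.1019]), -0.165, 0.0773, 0.043, 69)
(array([0.5489, 0.4395]), 0.098, 0.0129, 0.098, 141)
(array([0.5405, 0.0496]), -0.242, 0.0772, 0.034, 58)
(array([ 0.4859, -0.0845]), -0.17, 0.0765, 0.098, 180)
(array([0.4789, 0.0589]), -0.205, 0.0759, 0.042, 76)
scene
(array([ 0.4846, -0.0823]), -0.158, 0.0755, 0.108, 203)
(array([0.5084, 0.0384]), -0.164, 0.1477, 0.011, 7)
(array([0.5105, 0.0555]), -0.174, 0.0763, 0.101, 159)
(array([ 0.6267, -0.1222]), -0.216, 0.146, 0.011, 13)
(array([ 0.6294, -0.0881]), -0.273, 0.0999, 0.017, 18)
(array([ 0.6494, -0.109 ]), -0.077, 0.0754, 0.059, 138)
(array([0.6474, 0.0159]), -0.017, 0.1482, 0.015, 12)
(array([0.6493, 0.033 ]), -0.184, 0.0765, 0.102, 193)
(array([0.5491, 0.4388]), 0.097, 0.0124, 0.095, 203)
top rail [ 0.5673 -0.3284] yaw 0.1024 z 0.0703 lat at x=.5: y= -0.3353 283
scene rail [ 0.5693 -0.3266] yaw 0.1059 z 0.0705 lat at x=.5: y= -0.334 311
  x on rail [ 0.3899 -0.3457] w 0.028 lat range -0.0274 -0.0101 ztop 0.1625
  x on rail [ 0.3907 -0.3456] w 0.0277 lat range 0.0142 0.0312 ztop 0.1592
  x on rail [ 0.4457 -0.3397] w 0.0289 lat range -0.0269 -0.0112 ztop 0.1622
  x on rail [ 0.445  -0.3398] w 0.0283 lat range 0.0136 0.0302 ztop 0.1625
```

>>> carry_out(slide=[[0.02,0,-0.6],[0,0,-0.7],[0,0,-0.5],[0,0,-0.13],[0,0,0]], twist=[[0,0,0],[0,0,0],[0,0,0],[0,0,0],[0,0,0]])

```text
t: 65.1
tool_pos: [0.4442, -0.3403, 0.1378]
ee_rot: [0.999, 0.05, 0.0, 0.0]
wrist_force: [0.4, 0.3, 0.1]
gripper_width: 1.0
gripper_force: 0.0
```

>>> carry_out(slide=[[0,0,0],[0,0,0],[0,0,0],[0,0,0],[0,0,0],[0,0,0]], twist=[[0,0,0],[0,0,0],[0,0,0],[0,0,0],[0,0,0],[0,0,0]], grip=0.4)

```text
t: 65.85
tool_pos: [0.444, -0.3401, 0.1373]
ee_rot: [0.999, 0.05, -0.0, -0.0]
wrist_force: [-0.9, 0.7, -1.3]
gripper_width: 0.402
gripper_force: 10.1
```

>>> carry_out(slide=[[0,0,0.4],[0,0,0.8],[0,0,1],[0,0,0.8],[0.1615,0.948,0],[0.1615,0.948,0],[0.1615,0.948,0],[0.1615,0.948,0],[0.1615,0.948,0],[0.1615,0.948,0]], twist=[[0,0,0],[0,0,0],[0,0,0],[0,0,0],[0,0,-0.241],[0,0,-0.241],[0,0,-0.241],[0,0,-0.241],[0,0,-0.241],[0,0,-0.241]])

```text
t: 67.1
tool_pos: [0.4732, -0.1686, 0.2282]
ee_rot: [0.999, -0.037, 0.0, 0.0]
wrist_force: [0.1, -0.1, -0.7]
gripper_width: 0.403
gripper_force: 10.1
```

>>> carry_out(slide=[[0.1615,0.948,0],[0.1615,0.948,0],[0.1615,0.948,0],[0,0,-0.5],[0,0,0],[0,0,0]], twist=[[0,0,-0.241],[0,0,-0.241],[0,0,-0.241],[0,0,0],[0,0,0],[0,0,0]])

```text
t: 67.85
tool_pos: [0.4878, -0.0846, 0.2132]
ee_rot: [0.997, -0.08, 0.0, 0.0]
wrist_force: [0.5, 0.4, -0.4]
gripper_width: 0.404
gripper_force: 10.1
```

>>> carry_out(slide=[[0,0,-0.6],[0,0,-0.7],[0,0,-0.5],[0,0,-0.35],[0,0,-0.22],[0,0,0]], twist=[[0,0,0],[0,0,0],[0,0,0],[0,0,0],[0,0,0],[0,0,0]])

```text
t: 68.6
tool_pos: [0.4877, -0.0843, 0.1413]
ee_rot: [0.997, -0.08, -0.0, -0.0]
wrist_force: [-0.7, -0.2, -1.4]
gripper_width: 0.403
gripper_force: 10.1
```

>>> carry_out(slide=[[0,0,0],[0,0,0],[0,0,0]], twist=[[0,0,0],[0,0,0],[0,0,0]], grip=0.6)

```text
t: 68.97
tool_pos: [0.4877, -0.0842, 0.1415]
ee_rot: [0.997, -0.08, 0.0, 0.0]
wrist_force: [0.3, -0.0, 0.3]
gripper_width: 0.597
gripper_force: 7.9
```

>>> carry_out(slide=[[0,0,0],[0,0,0],[0,0,0],[0,0,0.3],[0,0,0.7],[0,0,1],[0,0,1]], twist=[[0,0,0],[0,0,0],[0,0,0],[0,0,0],[0,0,0],[0,0,0],[0,0,0]], grip=1)

```text
t: 69.85
tool_pos: [0.4876, -0.0842, 0.2328]
ee_rot: [0.997, -0.08, 0.0, 0.0]
wrist_force: [0.7, -0.1, -0.1]
gripper_width: 1.004
gripper_force: 0.0
```

>>> carry_out(slide=[[-0.3,-1,0.2],[-0.3,-1,0.2],[-0.3,-1,0.2],[-0.3,-1,0.2],[-0.3,-1,0.2],[-0.3,-1,0.2],[-0.3,-1,0.2],[-0.3,-1,0.2],[-0.3,-1,0.2],[0,0,0]], twist=[[0,0,0],[0,0,0],[0,0,0],[0,0,0],[0,0,0],[0,0,0],[0,0,0],[0,0,0],[0,0,0],[0,0,0]])

```text
t: 71.1
tool_pos: [0.4061, -0.3556, 0.2858]
ee_rot: [0.997, -0.081, 0.0, 0.0]
wrist_force: [-0.4, 0.5, 0.7]
gripper_width: 1.004
gripper_force: 0.0
```

```bash
python3 look.py 13; python3 - <<'E'
from h import *
o=[]
for n,(y,x,h,w) in(('top',(115,150,170,235)),('scene',(110,200,170,170))):
    im=np.load(f'pics/{n}13.npz')['im'][y:y+h,x:x+w]; o.append(cv2.resize(im,(int(420*w/h) if 0 else 400,int(400*h/w)),interpolation=cv2.INTER_CUBIC))
H=max(a.shape[0] for a in o);o=[np.pad(a,((0,H-a.shape[0]),(0,0),(0,0))) for a in o]
cv2.imwrite('pics/w13.png',np.hstack(o)[:,:,::-1])
# clamp handle tops: lateral and along offsets relative to each seat
v=np.array([np.cos(-.16),np.sin(-.16)]);w=np.array([-v[1],v[0]])
S=dict(a=(.5101,.0554),b=(.6483,.0331),c=(.4877,-.0839),d=(.6259,-.1062))
for n,off in(('top',(-.0018,-.001)),('scene',(.0017,.001))):
    P=cloud(n,np.load(f'pics/{n}13.npz')['d'])
    for k,s in S.items():
        r=P[...,:2]-np.array(s)-np.array(off);m=(np.hypot(r[...,0],r[...,1])<.05)&(P[...,2]>.145)&(P[...,2]<.19)
        t=(r@v)[m];y=(r@w)[m];print(n,k,m.sum(),'along',np.round([t.min(),t.max()],4),'lat',np.round([y.min(),y.max()],4),'ztop',np.percentile(P[m][:,2],[90,98]).round(4))
E
```

```text
tcp [ 0.4061 -0.3556  0.2858] yaw -0.1632
top
(array([0.6823, 0.0265]), -0.168, 0.0762, 0.027, 53)
(array([ 0.6601, -0.1111]), -0.1, 0.0768, 0.029, 48)
(array([0.6198, 0.0359]), -0.244, 0.0769, 0.046, 70)
(array([ 0.5981, -0.101 ]), -0.139, 0.0763, 0.044, 75)
(array([0.5489, 0.4387]), 0.092, 0.0128, 0.098, 149)
(array([0.5412, 0.0491]), -0.184, 0.0765, 0.033, 59)
(array([ 0.5196, -0.0898]), -0.131, 0.0764, 0.034, 57)
(array([0.4802, 0.0586]), -0.252, 0.0775, 0.041, 68)
(array([ 0.4578, -0.0803]), -0.138, 0.0767, 0.041, 70)
scene
(array([ 0.4853, -0.1003]), -0.071, 0.1458, 0.01, 12)
(array([ 0.4862, -0.084 ]), -0.159, 0.0763, 0.104, 154)
(array([0.5084, 0.039 ]), -0.19, 0.1449, 0.008, 9)
(array([0.5094, 0.0563]), -0.185, 0.0762, 0.105, 160)
(array([ 0.6245, -0.1215]), -0.175, 0.1463, 0.016, 15)
(array([ 0.6297, -0.0884]), -0.25, 0.1003, 0.016, 14)
(array([ 0.6496, -0.1089]), -0.076, 0.0756, 0.057, 136)
(array([0.6468, 0.0158]), -0.047, 0.1477, 0.013, 15)
(array([0.6516, 0.0474]), -0.229, 0.1068, 0.019, 22)
(array([0.6686, 0.0288]), -0.074, 0.0755, 0.064, 161)
(array([0.5498, 0.4391]), 0.097, 0.0125, 0.096, 201)
top a 118 along [-0.0162  0.0157] lat [-0.0299  0.0302] ztop [0.1682 0.1712]
top b 115 along [-0.0163  0.0143] lat [-0.0301  0.0295] ztop [0.1682 0.172 ]
top c 114 along [-0.0153  0.0149] lat [-0.0297  0.03  ] ztop [0.1672 0.1691]
top d 110 along [-0.0149  0.0146] lat [-0.0279  0.0315] ztop [0.1669 0.1692]
scene a 127 along [-0.0149  0.0139] lat [-0.0315  0.0292] ztop [0.1672 0.1695]
scene b 158 along [-0.0188  0.0151] lat [-0.0307  0.0282] ztop [0.1673 0.1684]
scene c 114 along [-0.0153  0.0155] lat [-0.0287  0.0287] ztop [0.166  0.1678]
scene d 143 along [-0.0155  0.0157] lat [-0.0285  0.031 ] ztop [0.1661 0.1672]
```

View pics/w13.png

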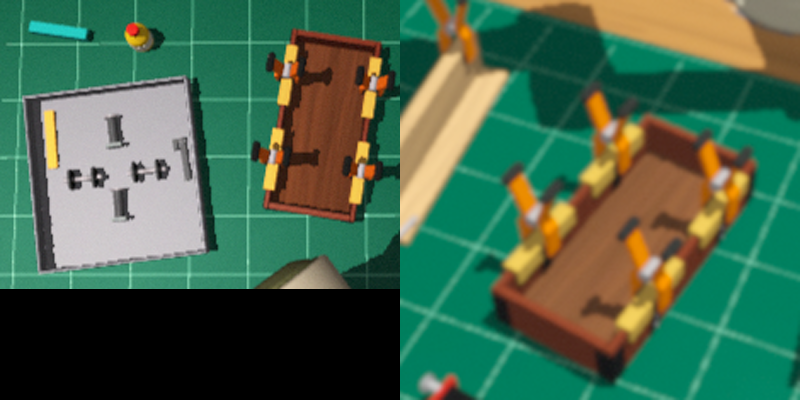

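The picture shows all four strips seated on the wagon, each with a clamp over its middle. The box's other parts, the glue bottle and the turquoise look-alike are undisturbed.

```bash
python3 -c "
from rig import arm
print(arm.close_job())"
```

```text
the job is handed in; nothing more can be done
None
```

All four brass strips are seated fully home over their irons, each held by a spring clamp squarely over its middle; one strip was knocked about 20 mm along the edge during the run and I put it back before clamping, and the job was handed in at about 71 s.

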